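Pack the chalk price boards away at closing time

TASK

It is closing time at the cake counter: lift the lid of the wooden storage case back until it rests on its stop, and only then take every price board off its hook, pressing the hook's sprung keeper aside first (never forcing a board against it), and stand each board upright, eye up, fully down in a slot of its own in the case. Lay the chalk eraser felt down in the case's grey-lined compartment. When you finish, the lid stays open, every hook's keeper is snapped shut again, and the jar, the cake box and the mug have been left where they are.

Things in the scene. Friction and masses are not known exactly. Their poses are not given: they have to be found in the camera images.
- board0: Price board, black slate with pale wood edges, hung on stand0 (or absent): slab 9 thick (x), 130 wide (y), 60 mm high, origin mid bottom edge, z up. On its top edge's middle a steel eye of 5 mm bars, 34 wide, opening 24 wide from z = 60 to 94, top z = 99; the eye's top bar lies on the hook arm. The slab's top edge at |y| 22 to 60 mm is free to be pinched across its thickness from above. 80 g.
- board1: Price board, black slate with yellow edges, hung on stand1 (or absent): slab 9 thick (x), 130 wide (y), 60 mm high, origin mid bottom edge, z up. On its top edge's middle a steel eye of 5 mm bars, 34 wide, opening 24 wide from z = 60 to 94, top z = 99; the eye's top bar lies on the hook arm. The slab's top edge at |y| 22 to 60 mm is free to be pinched across its thickness from above. 80 g.
- board2: Price board, black slate with green edges, hung on stand2 (or absent): slab 9 thick (x), 130 wide (y), 60 mm high, origin mid bottom edge, z up. On its top edge's middle a steel eye of 5 mm bars, 34 wide, opening 24 wide from z = 60 to 94, top z = 99; the eye's top bar lies on the hook arm. The slab's top edge at |y| 22 to 60 mm is free to be pinched across its thickness from above. 80 g.
- stand0: Fixed hook stand, origin on the counter under its post (12 mm dia., to z = 181). Foot 100 x 90 x 12 mm. Hook arm, a flat bar 12 wide, 8 mm thick, axis z = 170, runs 40 mm from the post along the stand's -x, then turns up; tip top z = 186. Keeper open, a board comes off by rising 15 to 24 mm (12 just clears the tip; at 26 the eye's foot meets the arm), then 40 mm or more along -x.
- keeper0 (a joint): Keeper of stand0: brass bar 9 wide, 5 mm thick, over the hook's throat at z = 182 to 187, reaching 35 mm from its pivot on the post's axis; it stops the eye rising. 0 = shut (along the stand's -x); pressed by its red tab it swings sideways to the stand's +y, 1.3 rad = open. Over-centre spring: below 0.65 it snaps shut, beyond it snaps open and stays. About 2.5 N at the tab.
- keeper0_tab (a point): Middle of the top edge of the keeper's red upright tab, 27 mm from the pivot axis: the tab is 16 mm long (along the keeper bar), 5 mm thick and stands 24 mm above the bar, top at z = 211 mm. The point's -x points from the pivot out along the keeper bar. Its small spring strut sits behind the post, up to 32 mm from its axis towards the stand's +x and -y, z = 181 to 188 mm.
- stand1: Fixed hook stand, origin on the counter under its post (12 mm dia., to z = 181). Foot 100 x 90 x 12 mm. Hook arm, a flat bar 12 wide, 8 mm thick, axis z = 170, runs 40 mm from the post along the stand's -x, then turns up; tip top z = 186. Keeper open, a board comes off by rising 15 to 24 mm (12 just clears the tip; at 26 the eye's foot meets the arm), then 40 mm or more along -x.
- keeper1 (a joint): Keeper of stand1: brass bar 9 wide, 5 mm thick, over the hook's throat at z = 182 to 187, reaching 35 mm from its pivot on the post's axis; it stops the eye rising. 0 = shut (along the stand's -x); pressed by its red tab it swings sideways to the stand's +y, 1.3 rad = open. Over-centre spring: below 0.65 it snaps shut, beyond it snaps open and stays. About 2.5 N at the tab.
- keeper1_tab (a point): Middle of the top edge of the keeper's red upright tab, 27 mm from the pivot axis: the tab is 16 mm long (along the keeper bar), 5 mm thick and stands 24 mm above the bar, top at z = 211 mm. The point's -x points from the pivot out along the keeper bar. Its small spring strut sits behind the post, up to 32 mm from its axis towards the stand's +x and -y, z = 181 to 188 mm.
- stand2: Fixed hook stand, origin on the counter under its post (12 mm dia., to z = 181). Foot 100 x 90 x 12 mm. Hook arm, a flat bar 12 wide, 8 mm thick, axis z = 170, runs 40 mm from the post along the stand's -x, then turns up; tip top z = 186. Keeper open, a board comes off by rising 15 to 24 mm (12 just clears the tip; at 26 the eye's foot meets the arm), then 40 mm or more along -x.
- keeper2 (a joint): Keeper of stand2: brass bar 9 wide, 5 mm thick, over the hook's throat at z = 182 to 187, reaching 35 mm from its pivot on the post's axis; it stops the eye rising. 0 = shut (along the stand's -x); pressed by its red tab it swings sideways to the stand's +y, 1.3 rad = open. Over-centre spring: below 0.65 it snaps shut, beyond it snaps open and stays. About 2.5 N at the tab.
- keeper2_tab (a point): Middle of the top edge of the keeper's red upright tab, 27 mm from the pivot axis: the tab is 16 mm long (along the keeper bar), 5 mm thick and stands 24 mm above the bar, top at z = 211 mm. The point's -x points from the pivot out along the keeper bar. Its small spring strut sits behind the post, up to 32 mm from its axis towards the stand's +x and -y, z = 181 to 188 mm.
- case: Fixed wooden case: base 157 (x) x 214 (y) x 40 mm, walls 6 mm, origin under its centre, lid hinged at +x. Inside, a blue insert with three slots along x, 18 wide, 145 mm long, floor z = 6, ribs up to z = 33; at the +y end a grey-lined compartment 58 wide, 145 long, floor z = 20. Boards stand in slots with their width along the case's x, either way round.
- slot0 (a point): Middle of the floor of slot 0, axes as the case's (case frame y = -81 mm, z = 6 mm).
- slot1 (a point): Middle of the floor of slot 1, axes as the case's (case frame y = -29 mm, z = 6 mm).
- slot2 (a point): Middle of the floor of slot 2, axes as the case's (case frame y = 23 mm, z = 6 mm).
- seat (a point): Middle of the floor of the grey-lined compartment, axes as the case's (case frame y = 72 mm, z = 20 mm).
- lid (a joint): Deep lid of the case (72 mm deep, wooden, 0.35 kg), hinged along the case's y at its +x side: 0 = shut, grows as it is lifted, 1.75 rad = leaning back on its stop. Hinge lightly damped: it falls shut below about 1.0 rad and falls back slowly onto its stop beyond about 1.1 rad.
- lid_hinge (a point): Point on the lid's hinge axis, in its middle (case frame x = 78.5, z = 41 mm); axis along the case's y.
- lid_handle (a point): Middle of the lid's handle: a dark round bar 12 mm in diameter, 90 mm long along the case's y, its axis 30 mm above the lid's top, 17 mm behind the lid's front edge; it is 140 mm in front of and 102 mm above the hinge axis when shut.
- eraser: Chalk eraser: blue felt base 100 (x) x 44 (y) x 22 mm, with a wooden grip ridge on top 80 (x) x 16 (y), from z = 22 to z = 56 mm. Origin at the centre of its underside. It lies loose on the counter. About 120 g.
- jar: Bystander: amber jar 80 mm in diameter, 120 high; origin under its centre.
- cakebox: Bystander: cardboard cake box 110 x 110 x 70 mm; origin under its centre.
- mug: Bystander: white mug 80 mm in diameter, 90 high; origin under its centre.
Mind the look-alikes: they are no part of the job. Leave any blue look-alike of the board2 alone. Leave any purple look-alike of the stand0 alone.

How it is judged:
By the outcome, as a careful person would: the job done as asked, in the order asked, and still so for the second after the job is handed in, with the robot touching nothing.
Of board0, board1, board2 only 2 to 3 are there at a start; the rules pass over those that are not, and their reading is None.
At some moment in a run one of eraser may be knocked a few centimetres aside while the robot is not near it.
It also fails if it takes over 210 s, if anything falls off the work surface, if the arm or the gripper's body presses on something with over 40 N, if the wrist force passes 120 N, or if a joint passes its speed limit or range.

ROBOT

A 6-joint arm with a two-finger parallel gripper is mounted at the origin on the work surface. World frame = base frame: x ahead of the robot, y to its left, z up, the work surface at z = 0. Lengths are in m, angles in degrees, forces in N, time in s.
With the tool pointing down it reaches from about 0.35 to 0.875 m from the base axis. Payload 4.2 kg.
Tool frame: the origin (TCP) lies on the centre line of the jaws, within the pads' length; the fingertips stand 19 mm ahead of it and the grasp point (between the pads) is the TCP; z points along the fingers, y is the line along which they close (so a half turn about z gives the same grasp; the last joint's range is limited). The gripper opens to 87 mm and grips with 3 to 60 N. Pads are 19 mm wide; open, the fingers measure 117 mm over their backs; the gripper's body (75 mm by 190 mm) begins 51 mm behind the grasp point.
Start: joints at [85.634, 22.042, 0.453, 0, -68.411, -14.817], TCP at [0.205, 0.59, 0.242] pointing down, gripper open.
Joint ranges: [-179.83, 179.83], [-69.29, 118.12], [-61.27, 80.66], [-181.25, 117.63], [-171.15, -9.14], [-177.46, 177.46]. Speed limits (degrees/s): [159.86, 159.86, 180, 180, 180, 180].

INTERFACE

Orientations are given as a 3x3 rotation matrix whose columns are the frame's x, y, z axes.
In Python, from station import sense, capture, finish_job, search_frame, masks_of gives the robot as it stands.
- The arm moves only by the tool drive_tool, never from a script. Its argument "rows" is a list of rows, each a list of 7 numbers: the opening in per cent of the stroke, from 0 (shut) to 100 (fully open), then the shift along the world's x, y, z in mm, then the turn, a rotation vector about the world's x, y, z in rad. In form: [[fingers, dx, dy, dz, wx, wy, wz], ...]. A call has 1 to 5 rows; each row shifts and turns the commanded pose from where the row before left it; what a row does not reach is not made up. A row lasts 1/12 s, in which the tool goes at most 41.7 mm and 7.16 degrees, less where a joint would pass 70% of its speed; a pose out of reach is approached as far as the arm can. A call is refused whole if a number of a shift passes 41.7 or a number of a turn 0.125, either way. A call with a gripper value outside its range is refused whole. The fingers move at their own pace and stop on an object; the grip force is fixed at half the most. Time passes only in rows, so rows that do not move let the fingers close. It gives the time, the measured TCP pose, the force, the opening and the grip force at its end, in the units of the state.
- sense(): the state, without advancing time (a new reading comes with each control period).
- capture(name): name is "scene" or "top" or "wrist"; returns a dict with "frame" (384x512x3 uint8, red, green, blue), "z_map" (384x512 float32, m along the optical axis (not along the pixel's ray), 0 where there is no reading), "fx", "fy", "cx", "cy" (pixels), "R" (3x3) and "t" (3): a world point X has camera coordinates R X + t; the wrist camera has in their place "T_tool_cam" (4x4, takes a point from camera to tool coordinates, whose origin is the TCP and whose axes are the flange's). Camera axes: x right, y down, z forward; pixel columns grow to the right and rows downward; lengths in m; the calibration is good to about 2 mm. The wrist camera is an equidistant fisheye: a pixel r from the principal point sees the ray r / f radians off the axis. A picture is of the moment at which its call begins: read the wrist's pose just before it.
- finish_job(): hands the job in; it is judged then, once.
Trained networks look in a picture, given as the dict that the camera call returned (one of the last four; its "shot" number tells which), for a name from the list of things; names that differ only in an ending like _2 or _b are one class to them, and where a whole thing is asked for, a point or a joint stands for the part that bears it (a point fixed in the world has none). Each returns a list of dicts, best first, with "p" (0 to 1); they miss things now and then, are a little off and sometimes report something else, mostly with a low value. They report only what shows in the picture. A call takes as long as a camera call. They do not tell look-alikes from the thing itself.
- search_frame(label, picture): "xy" ([column, row] in pixels, amid what is visible of it).
- masks_of(label, picture): "region" (384x512 bool, what is visible of it) and "xy" ([column, row] in pixels, amid what is visible of it).
The state is a dict: "time_s": time; "joints": joint angles; "joint_velocities": joint speeds; "effort": joint torques, N m; "tcp_pos": TCP position; "ee_rot": TCP orientation; "wrist_force": force on the tool from outside, world axes, zero at the start; "moment": the same for the moment, N m; "gripper_width": opening from 0.0 (shut) to 1.0 (fully open); "gripper_force": force on a finger pad.
Only numpy, scipy, OpenCV 4.12 (cv2) and the standard library are available. Lean on these libraries where they do the work, as an engineer would, in place of code of your own. Each camera call takes 0.05 s, during which the arm holds its last target. There are 200 camera calls.

## Working session

There is one attempt and no reset: what is moved stays moved. The work goes in short steps, Python scripts to look and compute and a tool call to move; the robot and the scene stay as the last step left them, time stands still between calls to the robot, and variables do not carry over. Pictures are saved under pics/ and viewed, at most 14 in all, crops included, and the job is handed in when it is done.

Besides the shell and the picture viewer there is one more tool, called after "Call:" in YAML: its name, and indented under it one key for each argument. drive_tool: Moves the arm, as the interface text tells. Its arguments: {"type":"object","properties":{"rows":{"type":"array"}},"required":["rows"]}

```bash
mkdir -p pics; ls; cat > h.py <<'E'
import numpy as np,cv2
from station import *
def save(n,im): cv2.imwrite('pics/'+n,cv2.cvtColor(im,cv2.COLOR_RGB2BGR))
def cloud(c):
    z=c['z_map'];v,u=np.mgrid[:384,:512]
    P=np.stack([(u-c['cx'])/c['fx']*z,(v-c['cy'])/c['fy']*z,z],-1)
    W=(P-c['t'])@c['R']; W[z==0]=np.nan
    return W
E
python3 - <<'E'
from h import *
s=sense();print(s['time_s'],s['tcp_pos'],s['ee_rot'])
for n in('scene','top'):
    c=capture(n);save(n+'0.png',cv2.resize(c['frame'],(800,600)));W=cloud(c)
    np.savez(n+'0.npz',W=W,f=c['frame'],R=c['R'],t=c['t'],k=[c['fx'],c['fy'],c['cx'],c['cy']])
    for l in['board0','board1','board2','stand0','keeper0_tab','case','lid_handle','eraser','jar','cakebox','mug']:
        for d in masks_of(l,c)[:5]:
            if d['p']>.2:
                m=d['region'];print(n,l,round(d['p'],2),np.round(d['xy']),m.sum(),np.round(np.nanmedian(W[m],0),3))
E
```

```text
pics
0.0 [0.20517278 0.58976075 0.24044451] [[ 9.44387857e-01 -3.28833005e-01 -6.56436752e-04]
 [-3.28833653e-01 -9.44385538e-01 -2.09378017e-03]
 [ 6.85746494e-05  2.19319906e-03 -9.99997593e-01]]
scene board0 0.93 [286. 215.] 471 [0.589 0.16  0.116]
scene board0 0.81 [229. 206.] 522 [0.598 0.004 0.118]
scene board0 0.67 [327. 216.] 581 [0.583 0.298 0.119]
scene board0 0.5 [205. 285.] 187 [ 0.821 -0.016  0.057]
scene board1 0.93 [286. 215.] 471 [0.589 0.16  0.116]
scene board1 0.81 [229. 206.] 522 [0.598 0.004 0.118]
scene board1 0.67 [327. 216.] 581 [0.583 0.298 0.119]
scene board1 0.5 [205. 285.] 187 [ 0.821 -0.016  0.057]
scene board2 0.93 [286. 215.] 471 [0.589 0.16  0.116]
scene board2 0.81 [229. 206.] 522 [0.598 0.004 0.118]
scene board2 0.67 [327. 216.] 581 [0.583 0.298 0.119]
scene board2 0.5 [205. 285.] 187 [ 0.821 -0.016  0.057]
scene stand0 0.81 [277. 230.] 1047 [0.607 0.15  0.011]
scene stand0 0.8 [338. 297.] 1237 [0.773 0.351 0.011]
scene stand0 0.75 [226. 230.] 1002 [ 0.622 -0.003  0.011]
scene stand0 0.59 [325. 240.] 982 [0.604 0.292 0.011]
scene case 0.81 [147. 168.]
[... 1141 characters left out ...]
  0.147 0.012]
top stand0 0.84 [180. 187.] 764 [0.591 0.29  0.013]
top stand0 0.83 [278. 183.] 731 [0.615 0.    0.012]
top stand0 0.72 [167. 132.] 1003 [0.762 0.353 0.013]
top stand0 0.45 [125. 204.] 1481 [0.526 0.458 0.069]
top keeper0_tab 0.4 [156. 124.] 102 [0.758 0.358 0.187]
top case 0.8 [372. 231.] 4339 [ 0.471 -0.286  0.112]
top lid_handle 0.58 [374. 228.] 4059 [ 0.472 -0.29   0.112]
top eraser 0.57 [260. 234.] 390 [0.447 0.037 0.024]
top jar 0.81 [230. 140.] 647 [0.737 0.145 0.118]
top jar 0.67 [371. 227.] 4287 [ 0.471 -0.287  0.112]
top cakebox 0.88 [125. 205.] 1466 [0.524 0.458 0.069]
top mug 0.72 [138. 258.] 832 [0.361 0.435 0.035]
top mug 0.23 [125. 202.] 1473 [0.524 0.459 0.069]
```

View pics/scene0.png

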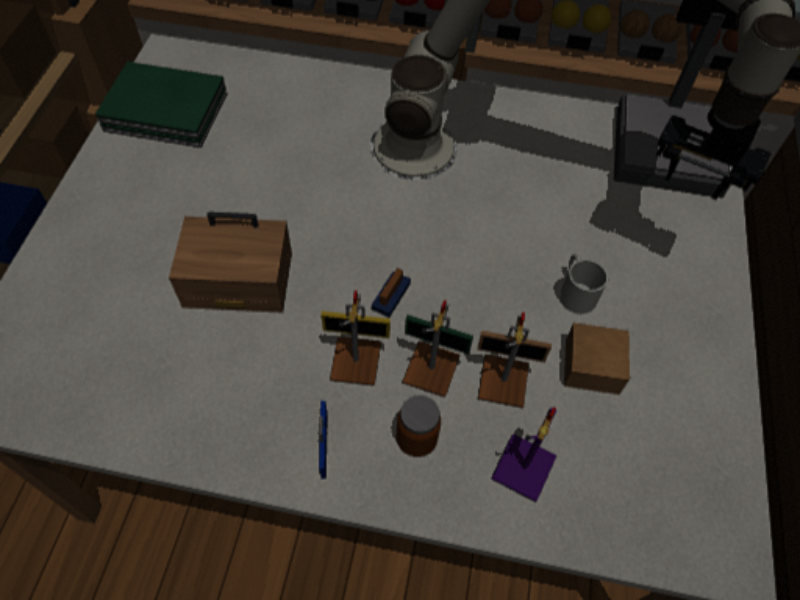

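View pics/top0.png

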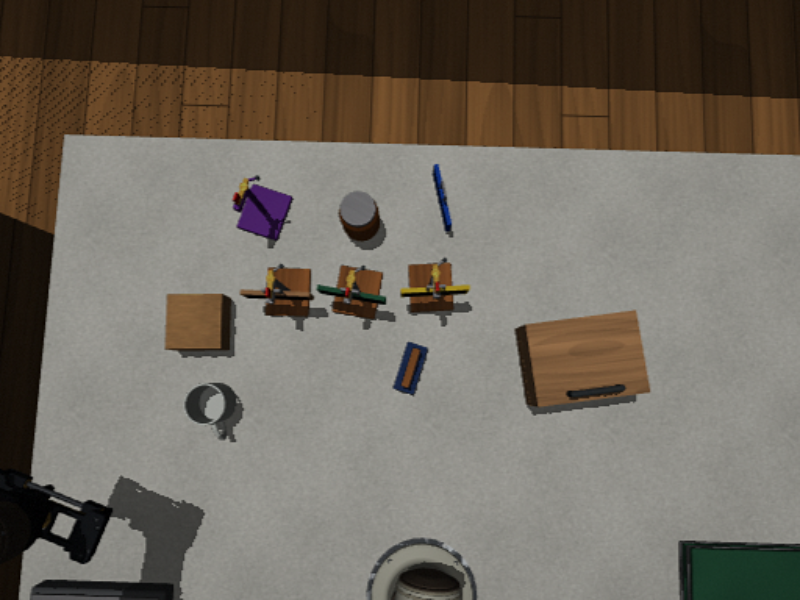

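The scene shows three boards: yellow at (355,325), green at (438,335) and pale at (513,347). The blue board at (323,440) and the purple stand at (525,465) are the decoys. The eraser is at (391,291) and the case at (232,262), with its handle on the robot side. Next I fit the geometry.

```bash
cat > fit.py <<'E'
from h import *
def rect(p):
    (c,s,a)=cv2.minAreaRect((p*1000).astype(np.float32)); return np.round(c,1),np.round(s,1),round(a,2)
for n in('top','scene'):
    d=np.load(n+'0.npz');W=d['W'];f=d['f'].astype(int);X,Y,Z=W[...,0],W[...,1],W[...,2]
    print(n)
    sel=lambda x0,x1,y0,y1,z0,z1:(X>x0)&(X<x1)&(Y>y0)&(Y<y1)&(Z>z0)&(Z<z1)
    m=sel(.36,.62,-.45,-.15,.104,.118);print('lid',rect(W[m][:,:2]),np.median(Z[m]))
    m=sel(.36,.62,-.45,-.15,.13,.16);print('handle',rect(W[m][:,:2]),Z[m].max())
    m=sel(.4,.52,-.02,.1,.01,.03);print('felt',rect(W[m][:,:2]),np.median(Z[m]))
    m=sel(.4,.52,-.02,.1,.045,.07);print('grip',rect(W[m][:,:2]),np.median(Z[m]))
    for b,y in(('b1',0),('b2',.148),('b0',.29)):
        m=sel(.53,.68,y-.068,y+.068,.006,.017);print(b,'foot',rect(W[m][:,:2]))
        m=sel(.53,.64,y-.08,y+.08,.128,.145);p=W[m]
        if len(p)>8:
            vx,vy,x0,y0=cv2.fitLine(p[:,:2].astype(np.float32),cv2.DIST_HUBER,0,.01,.01).ravel();q=(p[:,:2]-[x0,y0])@[vx,vy]
            print(' board',len(p),np.round([x0,y0],4),'normal yaw',round(np.degrees(np.arctan2(vy,vx))%180-90,1),q.min(),q.max(),np.median(p[:,2]))
        red=(f[...,0]>1.8*f[...,1]+20)&(f[...,2]<f[...,0]*.6);m=sel(.5,.7,y-.07,y+.07,.18,.23)
        p=W[m&red];print(' tab',len(p),np.round(np.median(p,0),4) if len(p) else'',rect(p[:,:2]) if len(p)>3 else '')
        p=W[m];print(' keeper+all',len(p),rect(p[:,:2]))
E
python3 fit.py
```

```text
top
lid (array([ 474.2, -297.6]), array([157.2, 216.2]), 9.01) 0.11248265214110316
handle (array([ 413.1, -305.4]), array([12.1, 98.8]), 8.7) 0.15355709222434408
felt (array([447.,  36.]), array([43.8, 99.2]), 73.9) 0.02180739567091176
grip (array([447.3,  35.9]), array([15.9, 79. ]), 74.13) 0.05554422678626901
b1 foot (array([606.7,   3.9]), array([126.8, 144.9]), 89.75)
 board 135 [ 0.5925 -0.0023] normal yaw 4.5 -0.061689576183918536 0.06494865847188835 0.13908319129625824
 tab 11 [ 0.5887 -0.007   0.2086] (array([590.6,  -5.8]), array([ 3.9, 17.7]), 85.97)
 keeper+all 99 (array([607.8,  -7.7]), array([25.4, 72.3]), 88.25)
b2 foot (array([605.5, 146.6]), array([148.6, 128.3]), 1.77)
 board 134 [0.5824 0.1648] normal yaw -8.4 -0.0773065054620537 0.0527584709892273 0.13912086777436383
 tab 14 [0.5749 0.1524 0.2084] (array([575.7, 152.8]), array([17.4,  4.7]), 3.47)
 keeper+all 99 (array([593.6, 148.7]), array([23. , 72.9]), 67.72)
b0 foot (array([610.1, 280.6]), array([117.6, 126. ]), 88.85)
 board 135 [0.5762 0.2998] normal yaw -0.0 -0.08856346106090582 0.061292757325795075 0.13943
[... 732 characters left out ...]
9)
 keeper+all 91 (array([612.1,  -4.6]), array([20.5, 75. ]), 77.18)
b2 foot (array([604.2, 148.7]), array([ 89.8, 102.4]), 81.58)
 board 189 [0.5886 0.1646] normal yaw -8.2 -0.07833845720761665 0.05085814409226232 0.13681216182348038
 tab 12 [0.581  0.1527 0.207 ] (array([579. , 152.6]), array([ 4.4, 11.4]), 88.37)
 keeper+all 95 (array([596.9, 145.2]), array([25.2, 72.6]), 73.04)
b0 foot (array([600.2, 299.5]), array([101.3, 103.4]), 89.77)
 board 203 [0.5821 0.3068] normal yaw 1.2 -0.051414691108023686 0.09671210384139114 0.13689185766720893
 tab 14 [0.5749 0.293  0.2075] (array([572.2, 293.4]), array([ 4.4, 15. ]), 84.9)
 keeper+all 95 (array([594. , 290.9]), array([21.5, 71. ]), 75.33)
```

Next: travel to above the lid handle, turning the jaws to close along the case's x.

Call:
drive_tool:
  rows:
    - [100, 21.4, -30.9, 5.5, 0, 0, -0.043]
    - [100, 21.4, -30.9, 5.5, 0, 0, -0.043]
    - [100, 21.4, -30.9, 5.5, 0, 0, -0.043]
    - [100, 21.4, -30.9, 5.5, 0, 0, -0.043]
    - [100, 21.4, -30.9, 5.5, 0, 0, -0.043]

```text
time_s: 1.62
tcp_pos: [0.313, 0.4343, 0.2695]
ee_rot: [[0.852, -0.524, 0.0], [-0.524, -0.852, 0.0], [0.0, -0.0, -1.0]]
wrist_force: [1.2, 0.4, 0.2]
gripper_width: 1.001
gripper_force: 0.0
```

Call:
drive_tool:
  rows:
    - [100, 21.4, -30.9, 5.5, 0, 0, -0.043]
    - [100, 21.4, -30.9, 5.5, 0, 0, -0.043]
    - [100, 21.4, -30.9, 5.5, 0, 0, -0.043]
    - [100, 21.4, -30.9, 5.5, 0, 0, -0.043]
    - [100, 21.4, -30.9, 5.5, 0, 0, -0.043]

```text
time_s: 2.03
tcp_pos: [0.42, 0.2796, 0.2972]
ee_rot: [[0.72, -0.694, 0.001], [-0.694, -0.72, 0.001], [-0.0, -0.001, -1.0]]
wrist_force: [0.3, 1.0, 0.2]
gripper_width: 0.997
gripper_force: 0.0
```

Call:
drive_tool:
  rows:
    - [100, 21.4, -30.9, 5.5, 0, 0, -0.043]
    - [100, -1.8, -39.7, 0, 0, 0, -0.043]
    - [100, -1.8, -39.7, 0, 0, 0, -0.043]
    - [100, -1.8, -39.7, 0, 0, 0, -0.043]
    - [100, -1.8, -39.7, 0, 0, 0, -0.043]

```text
time_s: 2.45
tcp_pos: [0.4331, 0.0897, 0.3023]
ee_rot: [[0.556, -0.831, 0.001], [-0.831, -0.556, 0.0], [0.0, -0.001, -1.0]]
wrist_force: [1.1, -0.4, -0.4]
gripper_width: 1.002
gripper_force: 0.0
```

Call:
drive_tool:
  rows:
    - [100, -1.8, -39.7, 0, 0, 0, -0.043]
    - [100, -1.8, -39.7, 0, 0, 0, -0.043]
    - [100, -1.8, -39.7, 0, 0, 0, -0.043]
    - [100, -1.8, -39.7, 0, 0, 0, -0.043]
    - [100, -1.8, -39.7, 0, 0, 0, -0.043]

```text
time_s: 2.87
tcp_pos: [0.4239, -0.1087, 0.3026]
ee_rot: [[0.366, -0.931, 0.001], [-0.931, -0.366, 0.0], [0.0, -0.001, -1.0]]
wrist_force: [0.8, 0.8, 0.1]
gripper_width: 0.999
gripper_force: 0.0
```

Call:
drive_tool:
  rows:
    - [100, -1.8, -39.7, 0, 0, 0, -0.043]
    - [100, -1.8, -39.7, 0, 0, 0, -0.043]
    - [100, -1.8, -39.7, 0, 0, 0, -0.043]
    - [100, -1.8, -39.7, 0, 0, 0, -0.043]
    - [100, -1.8, -39.7, 0, 0, 0, -0.043]

```text
time_s: 3.28
tcp_pos: [0.4149, -0.3074, 0.3023]
ee_rot: [[0.158, -0.987, 0.001], [-0.987, -0.158, -0.0], [0.0, -0.001, -1.0]]
wrist_force: [1.1, 0.5, 0.0]
gripper_width: 1.003
gripper_force: 0.0
```

```bash
cat >> h.py <<'E'
def wrist():
    s=sense();c=capture('wrist');z=c['z_map'];v,u=np.mgrid[:384,:512].astype(float)
    dx,dy=(u-c['cx'])/c['fx'],(v-c['cy'])/c['fy'];th=np.hypot(dx,dy);k=np.where(th>1e-6,np.tan(np.minimum(th,1.5))/np.maximum(th,1e-6),1)
    P=np.stack([dx*k*z,dy*k*z,z],-1);T=c['T_tool_cam'];P=P@T[:3,:3].T+T[:3,3]
    W=P@np.array(s['ee_rot']).T+np.array(s['tcp_pos']);W[z==0]=np.nan
    return c,W,s
def rect(p):
    (c,s,a)=cv2.minAreaRect((p*1000).astype(np.float32)); return np.round(c,1),np.round(s,1),round(a,2)
E
python3 - <<'E'
from h import *
c,W,s=wrist();save('w1.png',c['frame']);X,Y,Z=np.moveaxis(W,-1,0)
print(c['T_tool_cam'],s['joints'])
m=(abs(X-.47)<.13)&(abs(Y+.3)<.15)
for a,b in((.104,.119),(.132,.16)): 
    q=m&(Z>a)&(Z<b);print(q.sum(),rect(W[q][:,:2]),np.nanpercentile(Z[q],[5,50,95]))
E
```

```text
[[ 3.94581654e-04 -9.64504600e-01 -2.64065753e-01  7.20697983e-02]
 [ 9.99998914e-01  7.55627639e-04 -1.26568896e-03  6.96569638e-05]
 [ 1.42029821e-03 -2.64064966e-01  9.64503850e-01 -1.44284242e-01]
 [ 0.00000000e+00  0.00000000e+00  0.00000000e+00  1.00000000e+00]] [-1.85104679e+01  9.07984873e+00 -8.67211541e+00 -1.80927002e-03
 -7.22042042e+01  2.76068609e+01]
19729 (array([ 475.7, -304.8]), array([157.7, 200.2]), 9.1) [0.11289841 0.1141211  0.11533225]
1053 (array([ 413.9, -308.3]), array([ 11.4, 100.7]), 8.98) [0.14583521 0.14904082 0.15071716]
```

View pics/w1.png

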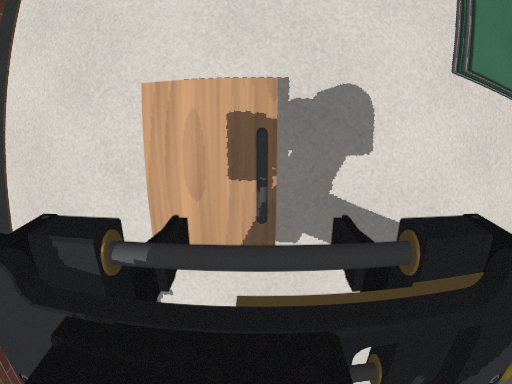

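The wrist picture shows the lid top with the dark handle bar at (262,175), centred between the jaws. Descend and grip.

Call:
drive_tool:
  rows:
    - [100, 0, 0, -31, 0, 0, 0]
    - [100, 0, 0, -31, 0, 0, 0]
    - [100, 0, 0, -31, 0, 0, 0]
    - [100, 0, 0, -31, 0, 0, 0]
    - [100, 0, 0, -31, 0, 0, 0]

```text
time_s: 3.75
tcp_pos: [0.4154, -0.3055, 0.1461]
ee_rot: [[0.16, -0.987, 0.001], [-0.987, -0.16, -0.0], [0.001, -0.001, -1.0]]
wrist_force: [0.4, 0.4, 0.1]
gripper_width: 1.001
gripper_force: 0.0
```

Call:
drive_tool:
  rows:
    - [8, 0, 0, 0, 0, 0, 0]
    - [8, 0, 0, 0, 0, 0, 0]
    - [8, 0, 0, 0, 0, 0, 0]
    - [8, 0, 0, 0, 0, 0, 0]
    - [8, 0, 0, 0, 0, 0, 0]

```text
time_s: 4.17
tcp_pos: [0.4168, -0.3059, 0.1492]
ee_rot: [[0.161, -0.987, 0.004], [-0.987, -0.161, -0.002], [0.002, -0.004, -1.0]]
wrist_force: [0.5, -0.3, -0.1]
gripper_width: 0.705
gripper_force: 0.0
```

Call:
drive_tool:
  rows:
    - [8, 0, 0, 0, 0, 0, 0]
    - [8, 0, 0, 0, 0, 0, 0]
    - [8, 0, 0, 0, 0, 0, 0]
    - [8, 0, 0, 0, 0, 0, 0]
    - [8, 0, 0, 0, 0, 0, 0]

```text
time_s: 4.58
tcp_pos: [0.4155, -0.3054, 0.1472]
ee_rot: [[0.16, -0.987, 0.0], [-0.987, -0.16, -0.0], [0.0, -0.0, -1.0]]
wrist_force: [1.2, -0.1, -0.2]
gripper_width: 0.319
gripper_force: 0.0
```

Call:
drive_tool:
  rows:
    - [8, 0, 0, 0, 0, 0, 0]
    - [8, 0, 0, 0, 0, 0, 0]
    - [8, 0, 0, 0, 0, 0, 0]
    - [8, 0, 0, 0, 0, 0, 0]
    - [8, 0, 0, 0, 0, 0, 0]

```text
time_s: 5.0
tcp_pos: [0.4131, -0.3057, 0.1469]
ee_rot: [[0.16, -0.987, -0.006], [-0.987, -0.16, 0.0], [-0.001, 0.005, -1.0]]
wrist_force: [-5.9, -2.6, 2.5]
gripper_width: 0.126
gripper_force: 30.0
```

```bash
python3 - <<'E'
import numpy as np
a=np.radians(143.9-np.arange(0,97,4.8)); r=173.2;c,s=np.cos(np.radians(9)),np.sin(np.radians(9))
p=np.stack([r*np.cos(a)*c,r*np.cos(a)*s,r*np.sin(a)],1);print(np.round(np.diff(p,axis=0),1).tolist())
E
```

```text
[[8.9, 1.4, 11.4], [9.8, 1.6, 10.6], [10.7, 1.7, 9.7], [11.4, 1.8, 8.7], [12.1, 1.9, 7.8], [12.7, 2.0, 6.7], [13.2, 2.1, 5.6], [13.6, 2.2, 4.5], [14.0, 2.2, 3.3], [14.2, 2.2, 2.1], [14.3, 2.3, 0.9], [14.3, 2.3, -0.3], [14.2, 2.3, -1.5], [14.1, 2.2, -2.7], [13.8, 2.2, -3.9], [13.4, 2.1, -5.1], [13.0, 2.1, -6.2], [12.4, 2.0, -7.3], [11.8, 1.9, -8.3], [11.0, 1.7, -9.3]]
```

Handle gripped. Follow the arc, checking halfway.

Call:
drive_tool:
  rows:
    - [8, 7.5, 1.2, 11.4, 0, 0, 0]
    - [8, 9.8, 1.6, 10.6, 0, 0, 0]
    - [8, 10.7, 1.7, 9.7, 0, 0, 0]
    - [8, 11.4, 1.8, 8.7, 0, 0, 0]
    - [8, 12.1, 1.9, 7.8, 0, 0, 0]

```text
time_s: 5.42
tcp_pos: [0.4641, -0.2977, 0.1959]
ee_rot: [[0.16, -0.987, -0.008], [-0.987, -0.16, 0.0], [-0.001, 0.008, -1.0]]
wrist_force: [-6.5, -1.7, 5.6]
gripper_width: 0.128
gripper_force: 30.0
```

Call:
drive_tool:
  rows:
    - [8, 12.7, 2.0, 6.7, 0, 0, 0]
    - [8, 13.2, 2.1, 5.6, 0, 0, 0]
    - [8, 13.6, 2.2, 4.5, 0, 0, 0]
    - [8, 14.0, 2.2, 3.3, 0, 0, 0]
    - [8, 14.2, 2.2, 2.1, 0, 0, 0]

```text
time_s: 5.83
tcp_pos: [0.5341, -0.287, 0.2182]
ee_rot: [[0.16, -0.987, -0.003], [-0.987, -0.16, -0.001], [0.0, 0.003, -1.0]]
wrist_force: [-2.9, -1.8, 3.9]
gripper_width: 0.128
gripper_force: 30.0
```

Call:
drive_tool:
  rows:
    - [8, 14.3, 2.3, 0.9, 0, 0, 0]
    - [8, 14.3, 2.3, -0.3, 0, 0, 0]
    - [8, 14.2, 2.3, -1.5, 0, 0, 0]
    - [8, 14.1, 2.2, -2.7, 0, 0, 0]
    - [8, 13.8, 2.2, -3.9, 0, 0, 0]

```text
time_s: 6.25
tcp_pos: [0.6054, -0.2759, 0.21]
ee_rot: [[0.16, -0.987, -0.002], [-0.987, -0.16, -0.001], [0.001, 0.002, -1.0]]
wrist_force: [-1.0, -1.8, 2.7]
gripper_width: 0.132
gripper_force: 30.0
```

Call:
drive_tool:
  rows:
    - [8, 13.4, 2.1, -5.1, 0, 0, 0]
    - [8, 13.0, 2.1, -6.2, 0, 0, 0]
    - [8, 12.4, 2.0, -7.3, 0, 0, 0]
    - [8, 11.8, 1.9, -8.3, 0, 0, 0]
    - [8, 0, 0, 0, 0, 0, 0]

```text
time_s: 6.67
tcp_pos: [0.6592, -0.2673, 0.1808]
ee_rot: [[0.161, -0.987, 0.003], [-0.987, -0.161, -0.001], [0.002, -0.002, -1.0]]
wrist_force: [2.8, -5.8, 0.7]
gripper_width: 0.123
gripper_force: 30.0
```

Call:
drive_tool:
  rows:
    - [26, 0, 0, 0, 0, 0, 0]
    - [26, 0, 0, 0, 0, 0, 0]
    - [26, 0, 0, 0, 0, 0, 0]
    - [26, 0, 0, 10, 0, 0, 0]
    - [26, 0, 0, 20, 0, 0, 0]

```text
time_s: 7.08
tcp_pos: [0.6546, -0.266, 0.2105]
ee_rot: [[0.16, -0.987, -0.006], [-0.987, -0.16, 0.003], [-0.004, 0.006, -1.0]]
wrist_force: [-0.4, -0.2, 1.3]
gripper_width: 0.257
gripper_force: 0.0
```

Call:
drive_tool:
  rows:
    - [26, 0, 0, 30, 0, 0, 0]
    - [26, 0, 0, 30, 0, 0, 0]
    - [26, 0, 0, 30, 0, 0, 0]
    - [26, -30, 0, 10, 0, 0, 0]
    - [26, -30, 20, 0, 0, 0, 0]

```text
time_s: 7.5
tcp_pos: [0.597, -0.2491, 0.3168]
ee_rot: [[0.158, -0.987, 0.006], [-0.987, -0.158, -0.003], [0.004, -0.006, -1.0]]
wrist_force: [-0.3, 0.8, 0.8]
gripper_width: 0.257
gripper_force: 0.0
```

Call:
drive_tool:
  rows:
    - [0, -30, 27, 0, 0, 0, 0.1]
    - [0, -30, 27, 0, 0, 0, 0.1]
    - [0, -30, 27, 0, 0, 0, 0.1]
    - [0, -30, 27, 0, 0, 0, 0.1]
    - [0, -30, 27, 0, 0, 0, 0.1]

```text
time_s: 7.92
tcp_pos: [0.4439, -0.1111, 0.3138]
ee_rot: [[0.617, -0.787, 0.001], [-0.787, -0.617, 0.0], [0.0, -0.001, -1.0]]
wrist_force: [0.4, 1.4, 1.1]
gripper_width: 0.022
gripper_force: 0.0
```

```bash
python3 - <<'E'
from h import *
s=sense();print(s['tcp_pos'],s['joints'],s['gripper_width'],s['time_s'])
c=capture('scene');save('s1.png',c['frame'])
W=cloud(c);X,Y,Z=np.moveaxis(W,-1,0)
m=(abs(X-.57)<.2)&(Y<-.15)&(Y>-.45)&(Z>.1);print(m.sum(),np.nanpercentile(W[m],[2,50,98],axis=0))
E
```

```text
[ 0.44387569 -0.11113733  0.31378604] [ 6.36897439e+00  2.56828134e+00 -1.44745640e+01 -2.27506019e-02
 -7.29101107e+01  3.17659831e+01] 0.022286671389979505 7.9167
2892 [[ 0.40320022 -0.37639991  0.10649679]
 [ 0.62693192 -0.26097384  0.18419292]
 [ 0.68116539 -0.16381788  0.40490834]]
```

View pics/s1.png

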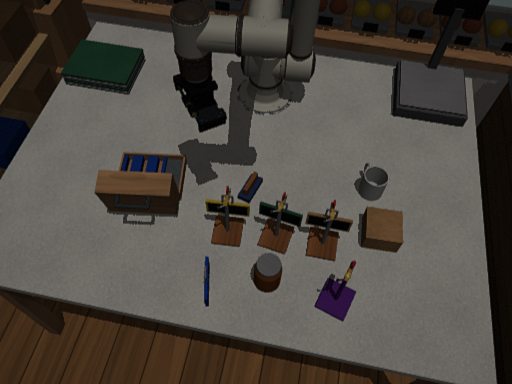

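The lid is open (leaning back at (140,190)) and the blue slots are showing. Next, a close look at the stands from the wrist.

Call:
drive_tool:
  rows:
    - [0, 19, 22, 6, 0, 0, -0.12]
    - [0, 19, 22, 6, 0, 0, -0.12]
    - [0, 19, 22, 6, 0, 0, -0.12]
    - [0, 19, 22, 6, 0, 0, -0.12]
    - [0, 19, 22, 6, 0, 0, -0.12]

```text
time_s: 8.38
tcp_pos: [0.5411, -0.0009, 0.3447]
ee_rot: [[0.055, -0.998, 0.001], [-0.998, -0.055, 0.001], [-0.001, -0.001, -1.0]]
wrist_force: [-0.1, -0.6, 0.2]
gripper_width: 0.006
gripper_force: 0.0
```

Call:
drive_tool:
  rows:
    - [0, 5, 0, 0, 0, 0, -0.06]
    - [0, 0, 0, 0, 0, 0, 0]
    - [0, 0, 0, 0, 0, 0, 0]

```text
time_s: 8.63
tcp_pos: [0.5456, -0.0019, 0.3433]
ee_rot: [[0.003, -1.0, -0.001], [-1.0, -0.003, 0.0], [-0.0, 0.001, -1.0]]
wrist_force: [-0.6, -0.7, 0.4]
gripper_width: 0.006
gripper_force: 0.0
```

```bash
cat > st.py <<'E'
from h import *
import sys
def stands(W,f,names):
    X,Y,Z=np.moveaxis(W,-1,0);f=f.astype(int)
    col=lambda c:c
    for b,y in(('b1',0),('b2',.148),('b0',.29)):
        if b not in names: continue
        sel=lambda x0,x1,y0,y1,z0,z1:(X>x0)&(X<x1)&(Y>y+y0)&(Y<y+y1)&(Z>z0)&(Z<z1)
        m=sel(.5,.7,-.075,.075,.009,.0165)&(f[...,0]>1.5*f[...,2])
        if m.sum()>9: print(b,'foot',m.sum(),rect(W[m][:,:2]),np.median(Z[m]))
        m=sel(.53,.64,-.075,.075,.132,.147);p=W[m]
        if len(p)>8:
            vx,vy,x0,y0=cv2.fitLine(p[:,:2].astype(np.float32),cv2.DIST_HUBER,0,.005,.01).ravel();q=(p[:,:2]-[x0,y0])@[vx,vy];lo,hi=np.percentile(q,[.5,99.5])
            c=np.array([x0,y0])+np.array([vx,vy])*(lo+hi)/2
            print(' board',len(p),'mid',np.round(c*1000,1),'yaw',round(np.degrees(np.arctan2(vy,vx))%180-90,1),'len',round((hi-lo)*1000,1),'z',np.median(p[:,2]))
        red=(f[...,0]>2*f[...,1]+20)&(f[...,2]<f[...,0]*.6);m=sel(.5,.7,-.07,.07,.188,.23)
        p=W[m&red]
        if len(p)>3:print(' tab',len(p),rect(p[:,:2]),np.percentile(p[:,2],[5,95]))
        p=W[sel(.5,.7,-.07,.07,.174,.192)&(f[...,0]>1.4*f[...,2])]
        if len(p)>3:print(' brass',len(p),rect(p[:,:2]),np.median(p[:,2]))
if __name__=='__main__':
    c,W,s=wrist();save(sys.argv[1],cv2.resize(c['frame'],(800,600)));print(s['tcp_pos'],s['joints']);stands(W,c['frame'],sys.argv[2:])
E
python3 st.py w2.png b1 b2
```

```text
[ 0.54555878 -0.00193645  0.34327316] [ 1.68171460e+01  1.10749856e+01 -4.37782982e-01 -2.16063419e-02
 -7.85168321e+01 -1.66392923e+01]
b1 foot 1873 (array([616.4,  -4.2]), array([98.9, 88.4]), 4.14) 0.013150144808274866
 board 755 mid [592.8  -5.5] yaw 4.3 len 129.1 z 0.14096543518298377
 tab 130 (array([588.5,  -6.1]), array([15.2,  5.1]), 4.61) [0.19716464 0.21290141]
 brass 372 (array([606.2,  -4.5]), array([23.1, 50.2]), 78.59) 0.18806607977218848
b2 foot 272 (array([610.4, 106.2]), array([71.7, 16.8]), 0.91) 0.012875656779273992
```

View pics/w2.png

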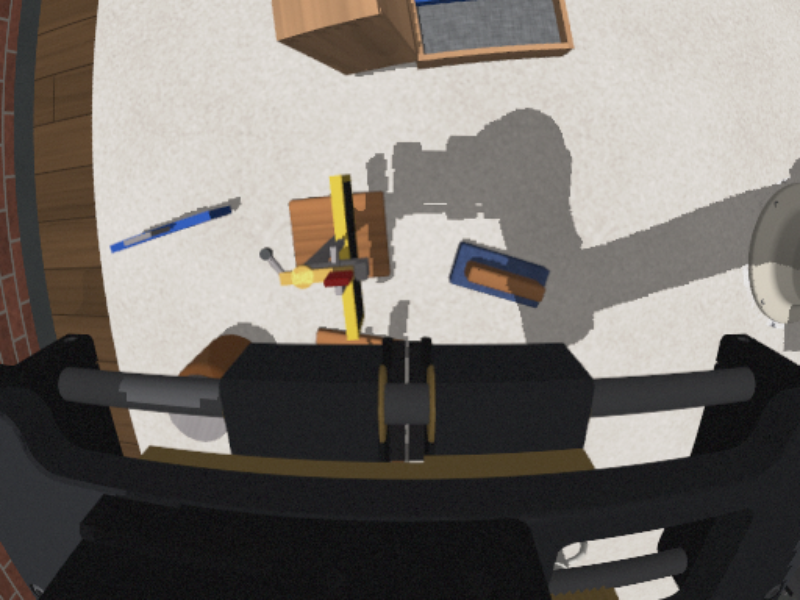

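The wrist view shows stand1 clearly (red tab at (338,279), yellow board at x≈345). The fits are self-consistent: yaw 4.3°, pivot about (615,-4). Push keeper1 open.

Call:
drive_tool:
  rows:
    - [0, 20, -20, -20, 0, 0, 0.04]
    - [0, 19.5, -19.5, -27, 0, 0, 0.035]
    - [0, 0, 0, -40, 0, 0, 0]
    - [0, 0, 0, -41, 0, 0, 0]
    - [0, 0, 0, 0, 0, 0, 0]

```text
time_s: 9.1
tcp_pos: [0.5792, -0.0429, 0.2065]
ee_rot: [[0.073, -0.997, -0.018], [-0.997, -0.073, 0.0], [-0.001, 0.018, -1.0]]
wrist_force: [-1.6, -0.1, -2.0]
gripper_width: 0.003
gripper_force: 0.0
```

Call:
drive_tool:
  rows:
    - [0, -0.7, 9.4, 0, 0, 0, 0]
    - [0, -0.7, 9.4, 0, 0, 0, 0]
    - [0, -0.7, 9.4, 0, 0, 0, 0]
    - [0, -0.7, 9.4, 0, 0, 0, 0]
    - [0, -0.7, 9.4, 0, 0, 0, 0]

```text
time_s: 9.52
tcp_pos: [0.5827, 0.0069, 0.2175]
ee_rot: [[0.077, -0.997, 0.004], [-0.997, -0.077, 0.001], [-0.001, -0.004, -1.0]]
wrist_force: [-1.2, 0.2, -0.6]
gripper_width: 0.007
gripper_force: 0.0
```

Call:
drive_tool:
  rows:
    - [0, 0, 2, 0, 0, 0, 0]
    - [0, 0, -15, 0, 0, 0, 0]
    - [0, 0, -15, 40, 0, 0, 0]
    - [0, 0, -15, 40, 0, 0, 0]
    - [0, 0, 0, 0, 0, 0, 0]

```text
time_s: 9.93
tcp_pos: [0.5858, -0.0382, 0.3026]
ee_rot: [[0.076, -0.997, 0.017], [-0.997, -0.076, -0.001], [0.002, -0.017, -1.0]]
wrist_force: [1.0, 0.4, 1.1]
gripper_width: 0.005
gripper_force: 0.0
```

```bash
python3 st.py w3.png b1 
```

```text
[ 0.58579833 -0.03815304  0.30260894] [ 1.21918629e+01  1.57939255e+01 -1.77684553e-03  2.51103663e-01
 -7.32651214e+01 -7.88960168e+00]
b1 foot 2840 (array([616.5,  -4. ]), array([98.7, 88.9]), 4.49) 0.012987001973789464
 board 523 mid [596.5 -36.8] yaw 6.4 len 68.2 z 0.14097822806769106
 brass 198 (array([613.3, -13.2]), array([33.3, 15.7]), 5.35) 0.1878975017594367
```

```bash
cat > tabs.py <<'E'
from h import *
for n in('top','scene'):
    c=capture(n);W=cloud(c);f=c['frame'].astype(int);X,Y,Z=np.moveaxis(W,-1,0)
    red=(f[...,0]>1.8*f[...,1]+20)&(f[...,2]<f[...,0]*.6)
    for b,y in(('b1',0),('b2',.148),('b0',.29)):
        p=W[red&(X>.5)&(X<.7)&(abs(Y-y)<.07)&(Z>.18)&(Z<.225)];print(n,b,len(p),np.round(np.median(p,0),3) if len(p) else '')
E
python3 tabs.py
```

```text
top b1 0 
top b2 0 
top b0 17 [0.571 0.293 0.208]
scene b1 25 [0.611 0.021 0.205]
scene b2 12 [0.58  0.153 0.206]
scene b0 14 [0.574 0.293 0.208]
```

Call:
drive_tool:
  rows:
    - [40, 5, -7, -20, 0, 0, 0]
    - [40, 5.5, -7, -35, 0, 0, 0]
    - [40, 0, 0, -35, 0, 0, 0]
    - [40, 0, 0, -30, 0, 0, 0]
    - [40, 0, 0, -15, 0, 0, 0]

```text
time_s: 10.5
tcp_pos: [0.5892, -0.0503, 0.1524]
ee_rot: [[0.075, -0.997, -0.01], [-0.997, -0.075, 0.0], [-0.001, 0.01, -1.0]]
wrist_force: [-0.3, 0.5, 0.3]
gripper_width: 0.304
gripper_force: 0.3
```

Call:
drive_tool:
  rows:
    - [40, 0, 0, -10, 0, 0, 0]
    - [40, 0, 0, 0, 0, 0, 0]
    - [40, 0, 0, 0, 0, 0, 0]

```text
time_s: 10.75
tcp_pos: [0.5926, -0.0505, 0.1478]
ee_rot: [[0.077, -0.997, -0.001], [-0.997, -0.077, -0.0], [0.0, 0.001, -1.0]]
wrist_force: [-0.3, 0.4, 1.7]
gripper_width: 0.392
gripper_force: 0.0
```

Call:
drive_tool:
  rows:
    - [40, 3.7, -1, -3, 0, 0, 0]
    - [2, 0, 0, 0, 0, 0, 0]
    - [2, 0, 0, 0, 0, 0, 0]
    - [2, 0, 0, 0, 0, 0, 0]
    - [2, 0, 0, 0, 0, 0, 0]

```text
time_s: 11.17
tcp_pos: [0.5964, -0.0519, 0.1457]
ee_rot: [[0.076, -0.997, 0.001], [-0.997, -0.076, 0.0], [-0.0, -0.001, -1.0]]
wrist_force: [-0.4, 0.3, -0.9]
gripper_width: 0.182
gripper_force: 0.0
```

Call:
drive_tool:
  rows:
    - [2, 0, 0, 0, 0, 0, 0]
    - [2, 0, 0, 0, 0, 0, 0]
    - [2, 0, 0, 0, 0, 0, 0]
    - [2, 0, 0, 0, 0, 0, 0]

```text
time_s: 11.5
tcp_pos: [0.5963, -0.0518, 0.1453]
ee_rot: [[0.076, -0.997, 0.0], [-0.997, -0.076, 0.0], [0.0, -0.0, -1.0]]
wrist_force: [1.1, -0.2, 1.4]
gripper_width: 0.098
gripper_force: 29.9
```

Call:
drive_tool:
  rows:
    - [2, 0, 0, 5, 0, 0, 0]
    - [2, 0, 0, 5, 0, 0, 0]
    - [2, 0, 0, 5, 0, 0, 0]
    - [2, 0, 0, 4, 0, 0, 0]
    - [2, 0, 0, 0, 0, 0, 0]

```text
time_s: 11.92
tcp_pos: [0.5969, -0.0518, 0.1654]
ee_rot: [[0.076, -0.997, 0.002], [-0.997, -0.076, 0.0], [0.0, -0.002, -1.0]]
wrist_force: [0.0, -0.2, -0.9]
gripper_width: 0.097
gripper_force: 29.9
```

Call:
drive_tool:
  rows:
    - [2, -5, -0.4, 0, 0, 0, 0]
    - [2, -10, -0.8, 0, 0, 0, 0]
    - [2, -12, -0.9, 0, 0, 0, 0]
    - [2, -12, -0.9, 0, 0, 0, 0]
    - [2, -12, -0.9, 0, 0, 0, 0]

```text
time_s: 12.33
tcp_pos: [0.5434, -0.056, 0.1636]
ee_rot: [[0.076, -0.997, -0.002], [-0.997, -0.076, -0.0], [-0.0, 0.002, -1.0]]
wrist_force: [0.4, 0.4, -1.0]
gripper_width: 0.098
gripper_force: 29.9
```

Call:
drive_tool:
  rows:
    - [2, -15, -1, 0, 0, 0, 0]
    - [2, -15, -2, 15, 0, 0, 0]
    - [2, -15, -5, 20, 0, 0, 0]

```text
time_s: 12.58
tcp_pos: [0.4969, -0.0639, 0.1973]
ee_rot: [[0.076, -0.997, -0.006], [-0.997, -0.076, -0.0], [-0.0, 0.006, -1.0]]
wrist_force: [0.2, 0.3, 0.0]
gripper_width: 0.098
gripper_force: 29.9
```

Call:
drive_tool:
  rows:
    - [2, -12, -30, 20, 0, 0, -0.124]
    - [2, -12, -30, 20, 0, 0, -0.124]
    - [2, -12, -30, 20, 0, 0, -0.124]
    - [2, -12, -30, 20, 0, 0, -0.124]
    - [2, -12, -30, 15, 0, 0, -0.124]

```text
time_s: 13.0
tcp_pos: [0.4386, -0.2148, 0.2957]
ee_rot: [[-0.522, -0.853, 0.002], [-0.853, 0.522, -0.0], [-0.001, -0.001, -1.0]]
wrist_force: [1.9, 0.1, -1.1]
gripper_width: 0.096
gripper_force: 29.9
```

Call:
drive_tool:
  rows:
    - [2, 0, -20, 0, 0, 0, -0.124]
    - [2, 0, -20, 0, 0, 0, -0.124]
    - [2, 0, -20, 0, 0, 0, -0.124]
    - [2, 0, -20, 0, 0, 0, -0.124]
    - [2, 0, -20, 0, 0, 0, -0.124]

```text
time_s: 13.42
tcp_pos: [0.4389, -0.3143, 0.2936]
ee_rot: [[-0.921, -0.39, -0.001], [-0.39, 0.921, 0.001], [0.001, 0.001, -1.0]]
wrist_force: [-0.4, 0.4, -0.5]
gripper_width: 0.097
gripper_force: 29.9
```

Call:
drive_tool:
  rows:
    - [2, 0, -10, 0, 0, 0, -0.124]
    - [2, 0, 0, 0, 0, 0, -0.124]
    - [2, 0, 0, 0, 0, 0, 0]
    - [2, 0, 0, 0, 0, 0, 0]

```text
time_s: 13.75
tcp_pos: [0.4393, -0.3234, 0.2936]
ee_rot: [[-0.987, -0.161, -0.001], [-0.161, 0.987, 0.001], [0.001, 0.001, -1.0]]
wrist_force: [0.0, 0.1, -0.3]
gripper_width: 0.098
gripper_force: 29.9
```

```bash
python3 - <<'E'
from h import *
c,W,s=wrist();save('w4.png',cv2.resize(c['frame'],(800,600)));np.savez('w4.npz',W=W,f=c['frame']);print(s['tcp_pos'],s['ee_rot'],s['joints'])
ct=capture('top');save('t2.png',ct['frame']);np.savez('t2.npz',W=cloud(ct),f=ct['frame'])
E
```

```text
[ 0.43932596 -0.32341474  0.29358545] [[-9.86960737e-01 -1.60957612e-01 -1.07310608e-03]
 [-1.60958445e-01  9.86960906e-01  7.40535265e-04]
 [ 9.39918964e-04  9.03604717e-04 -9.99999150e-01]] [-1.93367253e+01  1.23842848e+01 -5.74573355e+00 -2.06968152e-02
 -7.19420480e+01 -6.13943348e+01]
```

View pics/w4.png

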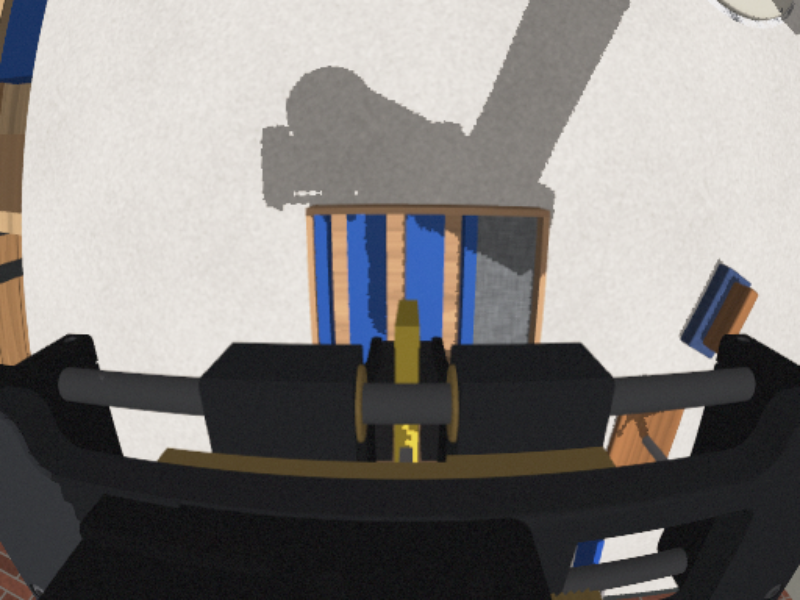

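```bash
cat > cs.py <<'E'
from h import *
import sys
for n in sys.argv[1:]:
    d=np.load(n+'.npz');W=d['W'];f=d['f'].astype(int);C=np.array([474.4,-297.8])
    for a in(9.0,):
        u=np.array([np.cos(np.radians(a)),np.sin(np.radians(a))]);v=np.array([-u[1],u[0]])
        q=W[...,:2]*1000-C;cx=q@u;cy=q@v;Z=W[...,2]*1000
        IN=(cx>-70)&(cx<60)&(abs(cy)<107)
        rim=(abs(cx)<90)&(abs(cy)<115)&(Z>37)&(Z<45);
        if rim.sum()>9: print(n,'rim cx',np.percentile(cx[rim],[.5,99.5]),'cy',np.percentile(cy[rim],[.5,99.5]),np.median(Z[rim]))
        for s0 in(-81,-29,23):
            m=IN&(abs(cy-s0)<20)&(Z<15)
            if m.sum()<10:continue
            print(' slot',s0,m.sum(),'cy pct',np.percentile(cy[m],[2,50,98]).round(1),'z',np.median(Z[m]).round(1),'slope deg',np.degrees(np.polyfit(cx[m],cy[m],1)[0]).round(2))
            b=IN&(abs(cy-s0)<30)&(abs(Z-33)<4);h=np.histogram(cy[b],np.arange(s0-14,s0+15,1))[0];print('  rib hist',h.tolist())
E
python3 cs.py w4 t2
```

```text
w4 rim cx [-78.77860106  45.53715957] cy [-107.7201265  107.0654645] 41.114395869917
 slot -81 880 cy pct [-90.5 -83.6 -75.7] z 7.3 slope deg 0.28
  rib hist [53, 52, 59, 55, 87, 0, 0, 0, 0, 0, 0, 0, 0, 0, 0, 0, 0, 0, 0, 0, 0, 0, 3, 51, 61, 57, 55, 58]
 slot -29 803 cy pct [-38.9 -31.3 -22.3] z 7.1 slope deg -2.69
  rib hist [50, 63, 77, 37, 30, 0, 0, 0, 0, 0, 0, 0, 0, 0, 0, 0, 0, 0, 0, 0, 0, 0, 54, 54, 31, 23, 54, 52]
 slot 23 922 cy pct [15.8 23.9 31.4] z 7.3 slope deg -0.03
  rib hist [61, 55, 51, 54, 12, 0, 0, 0, 0, 0, 0, 0, 0, 0, 0, 0, 0, 0, 0, 0, 0, 0, 74, 54, 57, 58, 56, 56]
t2 rim cx [-77.91653616  88.9634806 ] cy [-89.18558176 108.62407437] 40.49854083047313
```

The wrist view shows three slots (wood strips at columns 340, 395 and 453) and the grey compartment at 505. The case fit is confirmed to about 1 mm. Insert the yellow board in slot0.

Call:
drive_tool:
  rows:
    - [2, 0.7, -31, -15, 0, 0, 0]
    - [2, 0.7, -31, -25, 0, 0, 0]
    - [2, 0, 0, -40, 0, 0, 0]
    - [2, 0, 0, -40, 0, 0, 0]
    - [2, 0, 0, -30, 0, 0, 0]

```text
time_s: 14.27
tcp_pos: [0.4402, -0.3849, 0.141]
ee_rot: [[-0.987, -0.159, -0.003], [-0.159, 0.987, 0.002], [0.002, 0.003, -1.0]]
wrist_force: [-0.6, 0.1, -1.7]
gripper_width: 0.099
gripper_force: 29.9
```

Call:
drive_tool:
  rows:
    - [2, 0, 0, -20, 0, 0, 0]
    - [2, 0, 0, -8, 0, 0, 0]
    - [2, 0, 0, 0, 0, 0, 0]
    - [2, 0, 0, 0, 0, 0, 0]

```text
time_s: 14.6
tcp_pos: [0.4424, -0.386, 0.1171]
ee_rot: [[-0.987, -0.16, 0.001], [-0.16, 0.987, -0.001], [-0.001, -0.001, -1.0]]
wrist_force: [0.1, 0.5, -1.1]
gripper_width: 0.1
gripper_force: 29.9
```

Call:
drive_tool:
  rows:
    - [2, -1.7, 0.8, -6, 0, 0, 0]
    - [2, 0, 0, -10, 0, 0, 0]
    - [2, 0, 0, -10, 0, 0, 0]
    - [2, 0, 0, -8, 0, 0, 0]
    - [2, 0, 0, -5, 0, 0, 0]

```text
time_s: 15.02
tcp_pos: [0.4394, -0.3861, 0.0786]
ee_rot: [[-0.987, -0.16, -0.002], [-0.16, 0.987, -0.002], [0.002, -0.002, -1.0]]
wrist_force: [-10.5, -1.1, 32.0]
gripper_width: 0.097
gripper_force: 30.2
```

Call:
drive_tool:
  rows:
    - [2, 0, 0, -3, 0, 0, 0]
    - [2, 0, 0, -2, 0, 0, 0]
    - [2, 0, 0, 0, 0, 0, 0]

```text
time_s: 15.27
tcp_pos: [0.4397, -0.388, 0.0782]
ee_rot: [[-0.987, -0.161, 0.0], [-0.161, 0.987, -0.006], [0.001, -0.006, -1.0]]
wrist_force: [-11.9, -0.5, 30.9]
gripper_width: 0.099
gripper_force: 30.5
```

Call:
drive_tool:
  rows:
    - [2, 0, 0, 3, 0, 0, 0]
    - [2, 0, 0, 3, 0, 0, 0]
    - [30, 0, 0, 0, 0, 0, 0]
    - [30, 0, 0, 0, 0, 0, 0]
    - [30, 0, 0, 0, 0, 0, 0]

```text
time_s: 15.68
tcp_pos: [0.4399, -0.3847, 0.0773]
ee_rot: [[-0.987, -0.158, -0.001], [-0.158, 0.987, 0.001], [0.001, 0.001, -1.0]]
wrist_force: [0.4, -1.2, 0.4]
gripper_width: 0.243
gripper_force: 0.0
```

Call:
drive_tool:
  rows:
    - [30, 0, 0, 10, 0, 0, 0]
    - [30, 0, 0, 30, 0, 0, 0]
    - [30, 0, 0, 40, 0, 0, 0]
    - [30, 0, 0, 40, 0, 0, 0]
    - [30, -20, 0, 40, 0, 0, 0]

```text
time_s: 16.1
tcp_pos: [0.4235, -0.3853, 0.2376]
ee_rot: [[-0.987, -0.161, 0.001], [-0.161, 0.987, -0.002], [-0.001, -0.002, -1.0]]
wrist_force: [1.0, -0.6, 0.1]
gripper_width: 0.297
gripper_force: 0.0
```

Call:
drive_tool:
  rows:
    - [30, -20, 0, 30, 0, 0, 0]
    - [30, 0, 0, 0, 0, 0, 0]
    - [30, 0, 0, 0, 0, 0, 0]

```text
time_s: 16.35
tcp_pos: [0.4015, -0.3853, 0.2682]
ee_rot: [[-0.987, -0.158, 0.005], [-0.158, 0.987, -0.003], [-0.005, -0.003, -1.0]]
wrist_force: [0.7, 0.3, -1.7]
gripper_width: 0.3
gripper_force: 0.0
```

```bash
cat > inb.py <<'E'
from h import *
import sys
c,W,s=wrist();save(sys.argv[1],cv2.resize(c['frame'],(800,600)));print(s['tcp_pos'],s['gripper_width'],s['joints'],s['time_s'])
C=np.array([474.4,-297.8]);a=np.radians(9);u=np.array([np.cos(a),np.sin(a)]);v=np.array([-u[1],u[0]])
q=W[...,:2]*1000-C;cx=q@u;cy=q@v;Z=W[...,2]*1000
for s0 in(-81,-29,23):
    m=(abs(cx)<72)&(abs(cy-s0)<14)&(Z>45)&(Z<130)
    if m.sum()<20: continue
    t=m&(Z<80)&(abs(abs(cx)-40)<25)
    print(s0,m.sum(),'cx',np.percentile(cx[m],[1,99]).round(1),'cy',np.percentile(cy[m],[1,50,99]).round(1),'Zmax',np.percentile(Z[m],99).round(1))
    for x in(-60,-45,-30,30,45,60):
        k=m&(abs(cx-x)<5)&(Z<85)
        if k.sum()>5: print('   cx',x,'top z',np.percentile(Z[k],90).round(1),'cy',np.median(cy[k]).round(1))
E
python3 inb.py w5.png
```

```text
[ 0.40150269 -0.38530828  0.26819577] 0.29961058839152893 [-2.71322134e+01  1.41609130e+01 -7.06095606e+00  8.98173273e-04
 -6.84511233e+01 -5.37950078e+01] 16.35
-81 537 cx [-64.3  59.4] cy [-84.9 -80.3 -76.4] Zmax 120.2
   cx -60 top z 68.0 cy -80.3
   cx -45 top z 71.8 cy -80.3
   cx -30 top z 76.1 cy -80.3
```

View pics/w5.png

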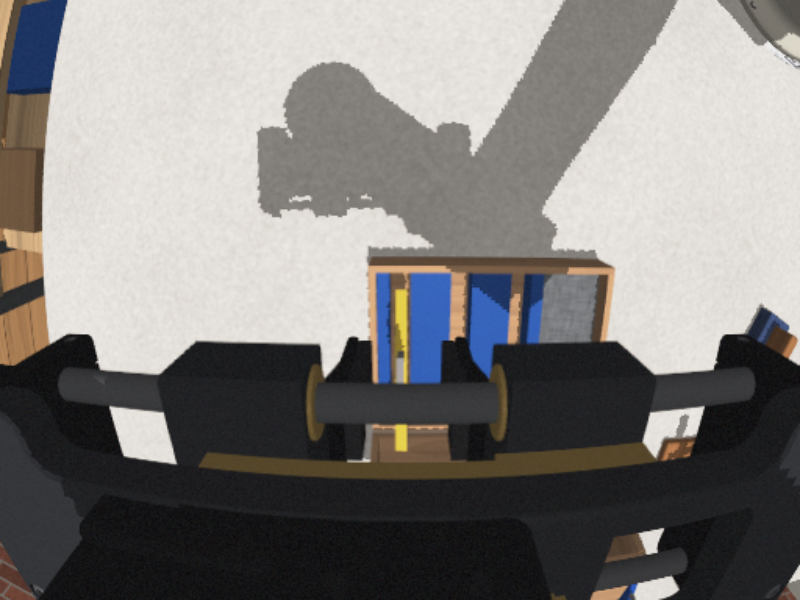

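```bash
python3 - <<'E'
from h import *
d=np.load('w4.npz');W=d['W'];f=d['f'].astype(int)
t=np.array([439.3,-323.4,293.6]);a=np.radians(9.26);u=np.array([np.cos(a),np.sin(a)]);v=np.array([-u[1],u[0]])
q=W[...,:2]*1000-t[:2];cx=q@u;cy=q@v;Z=W[...,2]*1000-t[2]
m=(abs(cy)<7)&(abs(cx)<130)&(Z>-90)&(Z<40)&(f[...,0]>60)&(f[...,2]<.5*f[...,0])
rows=np.where(m)[0]
print(m.sum(),np.percentile(cx[m],[1,10,50,90,99]).round(1),Z[m].min(),Z[m].max())
for x in range(-40,0,4):
    k=m&(abs(cx-x)<2)
    if k.sum()>3: print(x,k.sum(),np.percentile(Z[k],[5,50,95]).round(1),np.median(cy[k]).round(1))
E
```

```text
1055 [-17.2 -15.8  -5.7  28.7  36.4] -68.58464032985185 26.645944563261196
-16 207 [-36.  -15.3 -11.2] 0.2
-12 195 [-63.7 -12.4 -10.7] 0.2
-8 116 [-12.2 -11.  -10. ] -0.1
-4 107 [-11.5 -10.7  -9.6] 0.2
```

Yellow stands in slot0's column (x≈400), but its far end is tilted about 15° up on the case's rear wall. I'll regrip it, draw it 11 mm towards the front, and let it drop flat.

Call:
drive_tool:
  rows:
    - [30, 20, 0.6, -20, 0, 0, 0]
    - [30, 21, 0.6, -40, 0, 0, 0]
    - [30, 0, 0, -40, 0, 0, 0]
    - [30, 0, 0, -40, 0, 0, 0]
    - [30, 0, 0, -30, 0, 0, 0]

```text
time_s: 16.82
tcp_pos: [0.4389, -0.382, 0.093]
ee_rot: [[-0.987, -0.158, -0.007], [-0.158, 0.987, 0.004], [0.006, 0.005, -1.0]]
wrist_force: [-0.2, -0.5, 0.0]
gripper_width: 0.299
gripper_force: 0.0
```

Call:
drive_tool:
  rows:
    - [30, 0, 0, -14, 0, 0, 0]
    - [30, 0, 0, -6, 0, 0, 0]
    - [30, 0, 0, 0, 0, 0, 0]
    - [30, 0, 0, 0, 0, 0, 0]

```text
time_s: 17.15
tcp_pos: [0.441, -0.3839, 0.0782]
ee_rot: [[-0.987, -0.159, -0.001], [-0.159, 0.987, 0.0], [0.001, 0.0, -1.0]]
wrist_force: [0.8, 0.1, 1.2]
gripper_width: 0.298
gripper_force: 0.0
```

Call:
drive_tool:
  rows:
    - [2, 0, 0, -2, 0, 0, 0]
    - [2, 0, 0, 0, 0, 0, 0]
    - [2, 0, 0, 0, 0, 0, 0]
    - [2, 0, 0, 0, 0, 0, 0]
    - [2, 0, 0, 0, 0, 0, 0]

```text
time_s: 17.57
tcp_pos: [0.441, -0.384, 0.0774]
ee_rot: [[-0.987, -0.158, 0.002], [-0.158, 0.987, -0.001], [-0.001, -0.001, -1.0]]
wrist_force: [-0.5, -0.1, 1.4]
gripper_width: 0.1
gripper_force: 30.0
```

Call:
drive_tool:
  rows:
    - [2, 0, 0, 0, 0, 0, 0]
    - [2, 0, 0, 4, 0, 0, 0]
    - [2, -5.5, -0.9, 0, 0, 0, 0]
    - [2, -5.5, -0.9, 0, 0, 0, 0]
    - [2, 0, 0, 0, 0, 0, 0]

```text
time_s: 17.98
tcp_pos: [0.4279, -0.3853, 0.0801]
ee_rot: [[-0.988, -0.157, -0.002], [-0.157, 0.988, 0.001], [0.001, 0.002, -1.0]]
wrist_force: [-0.2, -0.6, -0.8]
gripper_width: 0.101
gripper_force: 30.0
```

Call:
drive_tool:
  rows:
    - [2, 0, 0, -4, 0, 0, 0]
    - [2, 0, 0, 0, 0, 0, 0]
    - [35, 0, 0, 0, 0, 0, 0]
    - [35, 0, 0, 0, 0, 0, 0]
    - [35, 0, 0, 0, 0, 0, 0]

```text
time_s: 18.4
tcp_pos: [0.4296, -0.3856, 0.0762]
ee_rot: [[-0.987, -0.158, -0.0], [-0.158, 0.987, 0.0], [0.0, 0.0, -1.0]]
wrist_force: [0.5, -0.2, 0.1]
gripper_width: 0.242
gripper_force: 0.0
```

Call:
drive_tool:
  rows:
    - [35, 0, 0, 10, 0, 0, 0]
    - [35, 0, 0, 30, 0, 0, 0]
    - [35, 0, 0, 40, 0, 0, 0]
    - [35, 0, 0, 40, 0, 0, 0]
    - [35, -20, 0, 40, 0, 0, 0]

```text
time_s: 18.82
tcp_pos: [0.413, -0.3861, 0.2365]
ee_rot: [[-0.987, -0.16, 0.002], [-0.16, 0.987, -0.002], [-0.002, -0.002, -1.0]]
wrist_force: [-0.2, -1.3, 0.5]
gripper_width: 0.35
gripper_force: 0.0
```

Call:
drive_tool:
  rows:
    - [35, -20, 0, 30, 0, 0, 0]
    - [35, 0, 0, 0, 0, 0, 0]
    - [35, 0, 0, 0, 0, 0, 0]

```text
time_s: 19.07
tcp_pos: [0.3911, -0.386, 0.2669]
ee_rot: [[-0.988, -0.157, 0.006], [-0.157, 0.988, -0.003], [-0.005, -0.004, -1.0]]
wrist_force: [0.0, -0.7, -0.4]
gripper_width: 0.348
gripper_force: 0.0
```

```bash
python3 inb.py w6.png
```

```text
[ 0.39106219 -0.38603343  0.26690856] 0.34835092808538026 [-2.77224663e+01  1.34987313e+01 -8.13877737e+00  6.98190359e-04
 -6.80014459e+01 -5.32220464e+01] 19.0667
-81 512 cx [-63.2  65.6] cy [-84.8 -79.8 -75.8] Zmax 98.9
   cx -60 top z 67.9 cy -80.3
   cx -45 top z 68.4 cy -80.7
   cx -30 top z 68.3 cy -79.6
   cx 45 top z 68.6 cy -79.2
   cx 60 top z 68.2 cy -78.6
```

Yellow is now flat and fully down (top edge uniformly about 68 mm, ends at −63/+66). Next, shut keeper1.

Call:
drive_tool:
  rows:
    - [0, 3.6, 35.8, 3, 0, 0, 0.124]
    - [0, 3.6, 35.8, 3, 0, 0, 0.124]
    - [0, 3.6, 35.8, 3, 0, 0, 0.124]
    - [0, 3.6, 35.8, 3, 0, 0, 0.124]
    - [0, 3.6, 35.8, 3, 0, 0, 0.124]

```text
time_s: 19.53
tcp_pos: [0.4085, -0.2048, 0.2771]
ee_rot: [[-0.708, -0.706, -0.004], [-0.706, 0.708, 0.001], [0.002, 0.003, -1.0]]
wrist_force: [1.3, 0.9, 0.3]
gripper_width: 0.064
gripper_force: 0.0
```

Call:
drive_tool:
  rows:
    - [0, 3.6, 35.8, 3, 0, 0, 0.124]
    - [0, 3.6, 35.8, 3, 0, 0, 0.124]
    - [0, 3.6, 35.8, 3, 0, 0, 0.124]
    - [0, 31.9, 17.6, 0, 0, 0, 0.071]
    - [0, 31.9, 17.6, 0, 0, 0, 0.071]

```text
time_s: 19.95
tcp_pos: [0.4833, -0.0618, 0.2872]
ee_rot: [[-0.268, -0.963, -0.001], [-0.963, 0.268, 0.0], [0.0, 0.001, -1.0]]
wrist_force: [1.3, -1.2, 0.6]
gripper_width: 0.006
gripper_force: 0.0
```

Call:
drive_tool:
  rows:
    - [0, 31.9, 17.6, 0, 0, 0, 0.071]
    - [0, 31.9, 17.6, 0, 0, 0, 0.071]
    - [0, 31.9, 17.6, 0, 0, 0, 0.071]
    - [0, 31.9, 17.6, 0, 0, 0, 0.071]
    - [0, 31.9, 17.6, 0, 0, 0, 0.071]

```text
time_s: 20.37
tcp_pos: [0.6442, 0.0254, 0.2851]
ee_rot: [[0.081, -0.997, -0.004], [-0.997, -0.081, -0.001], [0.001, 0.004, -1.0]]
wrist_force: [-0.7, -0.0, 0.3]
gripper_width: 0.007
gripper_force: 0.0
```

Call:
drive_tool:
  rows:
    - [0, 0, 0, 0, 0, 0, 0]
    - [0, 0, 0, 0, 0, 0, 0]

```text
time_s: 20.53
tcp_pos: [0.6437, 0.0253, 0.2834]
ee_rot: [[0.078, -0.997, -0.007], [-0.997, -0.078, -0.001], [0.001, 0.007, -1.0]]
wrist_force: [0.4, 0.2, -0.0]
gripper_width: 0.005
gripper_force: 0.0
```

Call:
drive_tool:
  rows:
    - [0, 0, -1, -30, 0, 0, 0]
    - [0, 0, -1, -24, 0, 0, 0]
    - [0, 0, 0, -10, 0, 0, 0]
    - [0, 0, 0, -4, 0, 0, 0]
    - [0, 0, 0, 0, 0, 0, 0]

```text
time_s: 20.95
tcp_pos: [0.6424, 0.0215, 0.2192]
ee_rot: [[0.077, -0.997, -0.002], [-0.997, -0.077, -0.001], [0.001, 0.002, -1.0]]
wrist_force: [-0.0, -0.0, 0.3]
gripper_width: 0.007
gripper_force: 0.0
```

Call:
drive_tool:
  rows:
    - [0, -8.6, -0.6, 0, 0, 0, 0]
    - [0, -8.6, -0.6, 0, 0, 0, 0]
    - [0, -8.6, -0.6, 0, 0, 0, 0]
    - [0, -8.6, -0.6, 0, 0, 0, 0]
    - [0, -8.6, -0.6, 0, 0, 0, 0]

```text
time_s: 21.37
tcp_pos: [0.6052, 0.0179, 0.223]
ee_rot: [[0.079, -0.997, 0.017], [-0.997, -0.079, -0.001], [0.002, -0.017, -1.0]]
wrist_force: [16.0, -3.9, 3.4]
gripper_width: 0.005
gripper_force: 0.5
```

Call:
drive_tool:
  rows:
    - [0, 0, 0, 0, 0, 0, 0]
    - [0, 0, 0, 0, 0, 0, 0]
    - [0, 15, 0, 10, 0, 0, 0]
    - [0, 0, 0, 30, 0, 0, 0]
    - [0, -20, 0, 30, 0, 0, 0]

```text
time_s: 21.78
tcp_pos: [0.5962, 0.0191, 0.2883]
ee_rot: [[0.077, -0.997, -0.004], [-0.997, -0.077, -0.001], [0.001, 0.004, -1.0]]
wrist_force: [-0.2, -0.4, 0.1]
gripper_width: 0.005
gripper_force: 0.0
```

Call:
drive_tool:
  rows:
    - [0, -25, 20, 10, 0, 0, 0]
    - [0, -25, 25, 10, 0, 0, 0]
    - [0, -20, 25, 10, 0, 0, 0]
    - [0, 0, 0, 0, 0, 0, 0]
    - [0, 0, 0, 0, 0, 0, 0]

```text
time_s: 22.2
tcp_pos: [0.5241, 0.0901, 0.3212]
ee_rot: [[0.08, -0.997, 0.002], [-0.997, -0.08, 0.001], [-0.001, -0.002, -1.0]]
wrist_force: [0.3, -0.7, 0.1]
gripper_width: 0.005
gripper_force: 0.0
```

```bash
python3 tabs.py;python3 st.py w7.png b1 b2
```

```text
top b1 11 [ 0.588 -0.007  0.209]
top b2 0 
top b0 17 [0.57  0.293 0.208]
scene b1 10 [ 0.596 -0.006  0.207]
scene b2 12 [0.581 0.153 0.207]
scene b0 14 [0.576 0.293 0.208]
[0.52483911 0.08894558 0.31958908] [ 2.70794642e+01  1.02554381e+01 -4.77446406e+00 -1.54137911e-02
 -7.49975889e+01 -2.26468573e+01]
b1 foot 2877 (array([616.2,  -3.4]), array([98.8, 88.6]), 4.61) 0.013205275738433442
 board 10 mid [613.7   2. ] yaw -66.8 len 4.1 z 0.1398982280808146
 tab 137 (array([588.5,  -5.1]), array([15.3,  4.9]), 2.13) [0.19953886 0.21313471]
 brass 440 (array([604.6,  -3.4]), array([55.6, 15.3]), 2.6) 0.18819867763469397
b2 foot 2384 (array([601.5, 148.5]), array([89.4, 98.5]), 81.29) 0.013074605621722857
 board 479 mid [577.7 119.1] yaw -11.1 len 65.0 z 0.14094908615623086
```

Call:
drive_tool:
  rows:
    - [0, 6, 15, 4, 0, 0, -0.077]
    - [0, 6, 15, 4, 0, 0, -0.077]
    - [0, 6, 15, 4, 0, 0, -0.077]
    - [0, 6, 15, 4, 0, 0, 0]
    - [0, 0, 0, 0, 0, 0, 0]

```text
time_s: 22.77
tcp_pos: [0.5509, 0.1501, 0.3347]
ee_rot: [[-0.153, -0.988, -0.001], [-0.988, 0.153, -0.0], [0.001, 0.0, -1.0]]
wrist_force: [0.8, -0.3, 0.3]
gripper_width: 0.004
gripper_force: 0.0
```

Call:
drive_tool:
  rows:
    - [0, 0, 0, 0, 0, 0, 0]
    - [0, 0, 0, 0, 0, 0, 0]

```text
time_s: 22.93
tcp_pos: [0.5491, 0.1481, 0.3346]
ee_rot: [[-0.154, -0.988, -0.002], [-0.988, 0.154, -0.001], [0.001, 0.002, -1.0]]
wrist_force: [0.4, -0.1, -0.1]
gripper_width: 0.004
gripper_force: 0.0
```

```bash
cat >> st.py <<'E'
    X,Y,Z=np.moveaxis(W,-1,0)
    for b,y in(('b1',0),('b2',.15),('b0',.29)):
        if b in sys.argv:
            for o in range(-60,70,15):
                m=(abs(Y-y-o/1000)<.004)&(X>.54)&(X<.63)&(Z>.128)&(Z<.16)
                if m.sum()>5: print('  top edge y',o,np.percentile(Z[m],[50,90]).round(4))
E
python3 st.py w8.png b2
```

```text
[0.54911967 0.14808521 0.33464983] [ 3.14053240e+01  1.37055681e+01  1.76407929e+00 -1.03614204e-02
 -7.81917963e+01 -4.02875981e+01]
b2 foot 2168 (array([602.3, 148.5]), array([87.9, 99. ]), 81.07) 0.013066612459551707
 board 604 mid [580.2 145.5] yaw -7.8 len 117.7 z 0.1410092503696609
 tab 163 (array([574.8, 153.1]), array([ 5.3, 14.9]), 82.25) [0.19527586 0.21278072]
 brass 442 (array([592.2, 150.2]), array([15.3, 50.1]), 82.76) 0.18796839751477146
  top edge y -60 [0.1404 0.1418]
  top edge y -45 [0.1412 0.1419]
  top edge y -30 [0.1409 0.1418]
  top edge y -15 [0.1416 0.1512]
  top edge y 0 [0.1408 0.1433]
  top edge y 30 [0.1412 0.1419]
  top edge y 45 [0.1411 0.1419]
```

Call:
drive_tool:
  rows:
    - [0, 9, -15, -20, 0, 0, 0]
    - [0, 9, -14, -40, 0, 0, 0]
    - [0, 0, 0, -35, 0, 0, 0]
    - [0, 0, 0, -19, 0, 0, 0]
    - [0, 0, 0, -5, 0, 0, 0]

```text
time_s: 23.4
tcp_pos: [0.5643, 0.1184, 0.2137]
ee_rot: [[-0.156, -0.988, -0.008], [-0.988, 0.156, -0.003], [0.004, 0.008, -1.0]]
wrist_force: [0.0, 0.7, 0.3]
gripper_width: 0.001
gripper_force: 0.0
```

Call:
drive_tool:
  rows:
    - [0, 1.4, 9.4, 0, 0, 0, 0]
    - [0, 1.4, 9.4, 0, 0, 0, 0]
    - [0, 1.4, 9.4, 0, 0, 0, 0]
    - [0, 1.4, 9.4, 0, 0, 0, 0]
    - [0, 1.4, 9.4, 0, 0, 0, 0]

```text
time_s: 23.82
tcp_pos: [0.5746, 0.1692, 0.2199]
ee_rot: [[-0.153, -0.988, 0.003], [-0.988, 0.153, 0.002], [-0.002, -0.003, -1.0]]
wrist_force: [0.5, 0.1, 0.1]
gripper_width: 0.003
gripper_force: 0.0
```

Call:
drive_tool:
  rows:
    - [0, 0, 2, 0, 0, 0, 0]
    - [0, 0, -15, 0, 0, 0, 0]
    - [0, 0, -15, 30, 0, 0, 0]
    - [40, 0, -15, 35, 0, 0, 0]
    - [40, 0, 0, 0, 0, 0, 0]

```text
time_s: 24.23
tcp_pos: [0.577, 0.1232, 0.2917]
ee_rot: [[-0.154, -0.988, 0.014], [-0.988, 0.154, 0.003], [-0.005, -0.014, -1.0]]
wrist_force: [1.0, -0.1, 1.3]
gripper_width: 0.085
gripper_force: 0.0
```

```bash
python3 tabs.py; python3 -c "
from station import sense;s=sense();print(s['tcp_pos'],s['ee_rot'])"
```

```text
top b1 12 [ 0.588 -0.006  0.209]
top b2 0 
top b0 0 
scene b1 10 [ 0.597 -0.006  0.208]
scene b2 22 [0.602 0.175 0.205]
scene b0 14 [0.575 0.293 0.207]
[0.57455162 0.12427004 0.28590175] [[-0.15430285 -0.98801056  0.00507602]
 [-0.98801685  0.15431875  0.00290383]
 [-0.00365234 -0.00456712 -0.9999829 ]]
```

Call:
drive_tool:
  rows:
    - [40, -0.8, -9.5, -20, 0, 0, 0]
    - [40, 0, 0, -40, 0, 0, 0]
    - [40, 0, 0, -40, 0, 0, 0]
    - [40, 0, 0, -25, 0, 0, 0]
    - [40, 0, 0, -12, 0, 0, 0]

```text
time_s: 24.75
tcp_pos: [0.5698, 0.114, 0.1409]
ee_rot: [[-0.154, -0.988, -0.009], [-0.988, 0.154, -0.003], [0.004, 0.008, -1.0]]
wrist_force: [-0.5, -0.4, -0.2]
gripper_width: 0.394
gripper_force: 0.0
```

Call:
drive_tool:
  rows:
    - [40, 0, 0, -6, 0, 0, 0]
    - [40, 0, 0, 0, 0, 0, 0]
    - [40, 0, 0, 0, 0, 0, 0]

```text
time_s: 25.0
tcp_pos: [0.5734, 0.1153, 0.1406]
ee_rot: [[-0.153, -0.988, 0.001], [-0.988, 0.153, 0.0], [-0.0, -0.001, -1.0]]
wrist_force: [-0.3, -0.7, 0.6]
gripper_width: 0.401
gripper_force: 0.0
```

Call:
drive_tool:
  rows:
    - [2, 0, 0, 2, 0, 0, 0]
    - [2, 0, 0, 0, 0, 0, 0]
    - [2, 0, 0, 0, 0, 0, 0]
    - [2, 0, 0, 0, 0, 0, 0]
    - [2, 0, 0, 0, 0, 0, 0]

```text
time_s: 25.42
tcp_pos: [0.5732, 0.1151, 0.1428]
ee_rot: [[-0.153, -0.988, 0.001], [-0.988, 0.153, 0.001], [-0.001, -0.001, -1.0]]
wrist_force: [0.7, -0.2, 0.6]
gripper_width: 0.109
gripper_force: 8.9
```

Call:
drive_tool:
  rows:
    - [2, 0, 0, 0, 0, 0, 0]
    - [2, 0, 0, 0, 0, 0, 0]
    - [2, 0, 0, 0, 0, 0, 0]
    - [2, 0, 0, 0, 0, 0, 0]

```text
time_s: 25.75
tcp_pos: [0.5733, 0.1152, 0.1428]
ee_rot: [[-0.153, -0.988, 0.001], [-0.988, 0.153, 0.0], [-0.0, -0.001, -1.0]]
wrist_force: [-0.5, 0.1, 2.8]
gripper_width: 0.098
gripper_force: 30.0
```

Call:
drive_tool:
  rows:
    - [2, 0, 0, 5, 0, 0, 0]
    - [2, 0, 0, 5, 0, 0, 0]
    - [2, 0, 0, 5, 0, 0, 0]
    - [2, 0, 0, 4, 0, 0, 0]
    - [2, 0, 0, 0, 0, 0, 0]

```text
time_s: 26.17
tcp_pos: [0.5735, 0.1152, 0.1624]
ee_rot: [[-0.153, -0.988, 0.002], [-0.988, 0.153, 0.001], [-0.001, -0.002, -1.0]]
wrist_force: [0.1, -0.3, -0.4]
gripper_width: 0.101
gripper_force: 30.0
```

```bash
cat > hold.py <<'E'
from h import *
c,W,s=wrist();R=np.array(s['ee_rot']);L=(W-np.array(s['tcp_pos']))@R*1000  # tool coords
f=c['frame'].astype(int);x,y,z=np.moveaxis(L,-1,0)
m=(abs(y)<7)&(z>0)&(z<40)&(x>8)&(x<130)
print(s['tcp_pos'],s['wrist_force'],'x range',np.percentile(x[m],[1,99]).round(1) if m.sum() else 0)
for a in range(10,60,4):
    k=m&(abs(x-a)<2)
    if k.sum()>3: print(a,k.sum(),'z',np.percentile(z[k],[5,20,50]).round(1),'y',np.median(y[k]).round(1))
E
python3 hold.py
```

```text
[0.57351009 0.11517045 0.1623838 ] [ 0.09094349 -0.32528549 -0.42997548] x range [ 8.4 27.5]
10 217 z [0.9 1.6 2.4] y -0.0
14 126 z [1.1 1.5 2. ] y -0.5
18 123 z [0.8 1.4 2. ] y -0.0
22 129 z [0.8 1.4 2. ] y -0.0
26 382 z [ 1.2  2.3 11.4] y -0.0
```

Call:
drive_tool:
  rows:
    - [2, -5, 0.7, 0, 0, 0, 0]
    - [2, -10, 1.4, 0, 0, 0, 0]
    - [2, -10, 1.4, 0, 0, 0, 0]
    - [2, -10, 1.4, 0, 0, 0, 0]
    - [2, -10, 1.4, 0, 0, 0, 0]

```text
time_s: 26.63
tcp_pos: [0.5264, 0.1214, 0.1612]
ee_rot: [[-0.153, -0.988, -0.0], [-0.988, 0.153, -0.0], [0.0, 0.0, -1.0]]
wrist_force: [-0.9, -0.0, -0.2]
gripper_width: 0.1
gripper_force: 30.0
```

Call:
drive_tool:
  rows:
    - [2, -10, 1.4, 0, 0, 0, 0]
    - [2, -10, 0, 5, 0, 0, 0]
    - [2, -10, 0, 15, 0, 0, 0]
    - [2, -10, 0, 20, 0, 0, 0]
    - [2, -10, 0, 20, 0, 0, 0]

```text
time_s: 27.05
tcp_pos: [0.4766, 0.1225, 0.222]
ee_rot: [[-0.153, -0.988, -0.001], [-0.988, 0.153, -0.001], [0.001, 0.001, -1.0]]
wrist_force: [-0.0, 0.5, 0.4]
gripper_width: 0.099
gripper_force: 30.0
```

```bash
python3 hold.py
```

```text
[0.4765955  0.12251045 0.22195377] [-0.02916069  0.50492597  0.41625523] x range [ 8.5 27.6]
10 217 z [0.9 1.5 2.3] y -0.0
14 126 z [0.9 1.5 1.9] y -0.5
18 125 z [1.2 1.4 1.9] y -0.0
22 129 z [1.  1.4 1.9] y -0.0
26 377 z [ 1.3  2.2 11.1] y -0.0
```

Call:
drive_tool:
  rows:
    - [2, -7.7, -37, 11.7, 0, 0, -0.12]
    - [2, -7.7, -37, 11.7, 0, 0, -0.12]
    - [2, -7.7, -37, 11.7, 0, 0, -0.12]
    - [2, -7.7, -37, 11.7, 0, 0, -0.12]
    - [2, -7.7, -37, 11.7, 0, 0, -0.12]

```text
time_s: 27.52
tcp_pos: [0.4381, -0.0636, 0.2808]
ee_rot: [[-0.688, -0.726, 0.001], [-0.726, 0.688, 0.0], [-0.001, -0.001, -1.0]]
wrist_force: [1.5, -0.5, -0.0]
gripper_width: 0.1
gripper_force: 29.9
```

Call:
drive_tool:
  rows:
    - [2, -7.7, -37, 11.7, 0, 0, -0.12]
    - [2, 2, -38.7, 0, 0, 0, -0.09]
    - [2, 2, -38.7, 0, 0, 0, -0.09]
    - [2, 2, -38.7, 0, 0, 0, -0.09]
    - [2, 2, -38.7, 0, 0, 0, -0.09]

```text
time_s: 27.93
tcp_pos: [0.439, -0.2556, 0.2922]
ee_rot: [[-0.945, -0.326, 0.001], [-0.326, 0.945, -0.0], [-0.001, -0.001, -1.0]]
wrist_force: [1.0, 0.1, 0.2]
gripper_width: 0.1
gripper_force: 29.9
```

Call:
drive_tool:
  rows:
    - [2, 2, -38.7, 0, 0, 0, -0.09]
    - [2, 2, -38.7, -10, 0, 0, -0.09]
    - [2, 0, 0, -25, 0, 0, 0]
    - [2, 0, 0, -40, 0, 0, 0]
    - [2, 0, 0, -40, 0, 0, 0]

```text
time_s: 28.35
tcp_pos: [0.4438, -0.3323, 0.1765]
ee_rot: [[-0.988, -0.154, 0.004], [-0.154, 0.988, -0.001], [-0.004, -0.002, -1.0]]
wrist_force: [0.3, 0.7, -2.0]
gripper_width: 0.097
gripper_force: 30.0
```

Call:
drive_tool:
  rows:
    - [2, 0, 0, -30, 0, 0, 0]
    - [2, 0, 0, -20, 0, 0, 0]
    - [2, 0, 0, -8, 0, 0, 0]
    - [2, 0, 0, 0, 0, 0, 0]
    - [2, 0, 0, 0, 0, 0, 0]

```text
time_s: 28.77
tcp_pos: [0.4445, -0.3317, 0.1195]
ee_rot: [[-0.988, -0.157, 0.001], [-0.157, 0.988, -0.001], [-0.001, -0.001, -1.0]]
wrist_force: [0.0, -0.3, 1.0]
gripper_width: 0.102
gripper_force: 30.0
```

```bash
cat > tgt.py <<'E'
from h import *
import sys
cx,cy=map(float,sys.argv[1:3]);s=sense();a=np.radians(9);u=np.array([np.cos(a),np.sin(a)]);v=np.array([-u[1],u[0]])
R=np.array(s['ee_rot']);print('delta',(np.array([474.4,-297.8])+cx*u+cy*v-np.array(s['tcp_pos'])[:2]*1000).round(1),'z',s['tcp_pos'][2],'tooly deg',np.degrees(np.arctan2(R[1,1],R[0,1])).round(2),s['time_s'])
E
python3 tgt.py -37.5 -29; python3 hold.py
```

```text
delta [-2.6 -0.6] z 0.11952462240434418 tooly deg 99.03 28.7667
[ 0.44445517 -0.33168853  0.11952462] [ 0.04364316 -0.2931808   1.00678937] x range [ 8.3 27.6]
10 217 z [0.8 1.4 2.2] y -0.3
14 124 z [0.9 1.3 1.7] y 0.2
18 127 z [1.  1.4 2. ] y -0.3
22 129 z [0.8 1.3 1.7] y 0.2
26 382 z [ 1.3  2.2 11.2] y 0.2
```

Call:
drive_tool:
  rows:
    - [2, -2.6, -0.6, -8, 0, 0, 0]
    - [2, 0, 0, -12, 0, 0, 0]
    - [2, 0, 0, -11, 0, 0, 0]
    - [2, 0, 0, -8, 0, 0, 0]
    - [2, 0, 0, -5, 0, 0, 0]

```text
time_s: 29.23
tcp_pos: [0.4411, -0.3321, 0.0742]
ee_rot: [[-0.988, -0.156, 0.0], [-0.156, 0.988, -0.0], [-0.0, -0.0, -1.0]]
wrist_force: [0.6, 0.1, -0.9]
gripper_width: 0.102
gripper_force: 30.0
```

Call:
drive_tool:
  rows:
    - [2, 0, 0, -2, 0, 0, 0]
    - [2, 0, 0, -2, 0, 0, 0]
    - [2, 0, 0, 0, 0, 0, 0]

```text
time_s: 29.48
tcp_pos: [0.4414, -0.3322, 0.0706]
ee_rot: [[-0.988, -0.156, 0.0], [-0.156, 0.988, -0.0], [-0.0, -0.0, -1.0]]
wrist_force: [0.0, 0.2, -1.1]
gripper_width: 0.101
gripper_force: 30.0
```

Nearly on the floor. Release and retreat, then check.

Call:
drive_tool:
  rows:
    - [35, 0, 0, -1, 0, 0, 0]
    - [35, 0, 0, 0, 0, 0, 0]
    - [35, 0, 0, 0, 0, 0, 0]
    - [35, 0, 0, 10, 0, 0, 0]
    - [35, 0, 0, 30, 0, 0, 0]

```text
time_s: 29.9
tcp_pos: [0.4386, -0.3308, 0.1067]
ee_rot: [[-0.988, -0.155, -0.008], [-0.155, 0.988, 0.004], [0.007, 0.005, -1.0]]
wrist_force: [0.7, -0.5, -0.8]
gripper_width: 0.328
gripper_force: 0.0
```

Call:
drive_tool:
  rows:
    - [35, 0, 0, 40, 0, 0, 0]
    - [35, 0, 0, 40, 0, 0, 0]
    - [35, -25, 0, 40, 0, 0, 0]
    - [35, -25, 0, 30, 0, 0, 0]
    - [35, 0, 0, 0, 0, 0, 0]

```text
time_s: 30.32
tcp_pos: [0.3937, -0.3336, 0.2633]
ee_rot: [[-0.988, -0.156, 0.012], [-0.156, 0.988, -0.007], [-0.01, -0.009, -1.0]]
wrist_force: [1.0, 0.1, 0.6]
gripper_width: 0.355
gripper_force: 0.0
```

Call:
drive_tool:
  rows:
    - [0, 0, 0, 0, 0, 0, 0]
    - [0, 0, 0, 0, 0, 0, 0]

```text
time_s: 30.48
tcp_pos: [0.3938, -0.3319, 0.2552]
ee_rot: [[-0.988, -0.156, 0.001], [-0.156, 0.988, 0.0], [-0.001, -0.0, -1.0]]
wrist_force: [-0.2, 0.4, -0.4]
gripper_width: 0.267
gripper_force: 0.0
```

```bash
python3 inb.py w9.png
```

```text
[ 0.39379808 -0.3318551   0.25519477] 0.26665317567559993 [-2.20590938e+01  1.06797488e+01 -1.35319556e+01 -2.91924454e-02
 -6.57379003e+01 -5.89682139e+01] 30.4833
-81 526 cx [-63.1  -3.4] cy [-83.9 -77.6 -74.5] Zmax 89.6
   cx -60 top z 67.9 cy -78.5
   cx -45 top z 68.0 cy -78.0
   cx -30 top z 68.2 cy -77.7
-29 551 cx [-65.5  62.7] cy [-34.1 -29.1 -24.6] Zmax 107.1
   cx -60 top z 68.1 cy -30.2
   cx -45 top z 68.1 cy -30.2
   cx -30 top z 68.0 cy -29.8
   cx 45 top z 68.6 cy -28.7
   cx 60 top z 68.2 cy -28.1
```

Call:
drive_tool:
  rows:
    - [0, 3.3, 35.3, 3, 0, 0, 0.124]
    - [0, 3.3, 35.3, 3, 0, 0, 0.124]
    - [0, 3.3, 35.3, 3, 0, 0, 0.124]
    - [0, 3.3, 35.3, 3, 0, 0, 0.124]
    - [0, 3.3, 35.3, 3, 0, 0, 0.124]

```text
time_s: 30.95
tcp_pos: [0.4103, -0.1539, 0.2684]
ee_rot: [[-0.709, -0.705, -0.004], [-0.705, 0.709, 0.0], [0.002, 0.003, -1.0]]
wrist_force: [0.7, 1.1, 1.1]
gripper_width: 0.009
gripper_force: 0.0
```

Call:
drive_tool:
  rows:
    - [0, 3.3, 35.3, 3, 0, 0, 0.124]
    - [0, 3.3, 35.3, 3, 0, 0, 0.124]
    - [0, 3.3, 35.3, 3, 0, 0, 0.124]
    - [0, 26.9, 27.5, 1, 0, 0, 0.034]
    - [0, 26.9, 27.5, 1, 0, 0, 0.034]

```text
time_s: 31.37
tcp_pos: [0.4742, 0.0075, 0.2802]
ee_rot: [[-0.343, -0.939, -0.001], [-0.939, 0.343, -0.0], [0.001, 0.001, -1.0]]
wrist_force: [1.5, 0.0, 0.4]
gripper_width: 0.01
gripper_force: 0.0
```

Call:
drive_tool:
  rows:
    - [0, 26.9, 27.5, 1, 0, 0, 0.034]
    - [0, 26.9, 27.5, 1, 0, 0, 0.034]
    - [0, 26.9, 27.5, 1, 0, 0, 0.034]
    - [0, 26.9, 27.5, 1, 0, 0, 0.034]
    - [0, 26.9, 27.5, 1, 0, 0, 0.034]

```text
time_s: 31.78
tcp_pos: [0.6097, 0.1447, 0.2834]
ee_rot: [[-0.181, -0.984, -0.004], [-0.984, 0.181, -0.002], [0.003, 0.003, -1.0]]
wrist_force: [-0.4, -1.3, 0.6]
gripper_width: 0.006
gripper_force: 0.0
```

Call:
drive_tool:
  rows:
    - [0, 26.9, 27.5, 1, 0, 0, 0.034]
    - [0, 0, 0, 0, 0, 0, 0]
    - [0, 0, 0, 0, 0, 0, 0]
    - [0, 0, 0, 0, 0, 0, 0]

```text
time_s: 32.12
tcp_pos: [0.6353, 0.1705, 0.2844]
ee_rot: [[-0.149, -0.989, -0.004], [-0.989, 0.149, -0.002], [0.003, 0.004, -1.0]]
wrist_force: [0.3, 0.2, 0.0]
gripper_width: 0.005
gripper_force: 0.0
```

Call:
drive_tool:
  rows:
    - [0, 0, -1, -30, 0, 0, 0]
    - [0, 0, 0, -24, 0, 0, 0]
    - [0, 0, 0, -9, 0, 0, 0]
    - [0, 0, 0, -4, 0, 0, 0]
    - [0, 0, 0, 0, 0, 0, 0]

```text
time_s: 32.53
tcp_pos: [0.6354, 0.1686, 0.2198]
ee_rot: [[-0.15, -0.989, -0.001], [-0.989, 0.15, -0.001], [0.001, 0.0, -1.0]]
wrist_force: [1.3, -0.9, -0.9]
gripper_width: 0.007
gripper_force: 0.0
```

Call:
drive_tool:
  rows:
    - [0, -7.8, 1.1, 0, 0, 0, 0]
    - [0, -7.8, 1.1, 0, 0, 0, 0]
    - [0, -7.8, 1.1, 0, 0, 0, 0]
    - [0, -7.8, 1.1, 0, 0, 0, 0]
    - [0, -7.8, 1.1, 0, 0, 0, 0]

```text
time_s: 32.95
tcp_pos: [0.5988, 0.1732, 0.2218]
ee_rot: [[-0.148, -0.989, 0.008], [-0.989, 0.148, -0.003], [0.001, -0.008, -1.0]]
wrist_force: [14.3, -13.0, -4.5]
gripper_width: 0.005
gripper_force: 7.9
```

Call:
drive_tool:
  rows:
    - [0, 0, 0, 0, 0, 0, 0]
    - [0, 15, 0, 0, 0, 0, 0]
    - [0, 0, 0, 20, 0, 0, 0]
    - [0, 0, 0, 40, 0, 0, 0]
    - [0, -25, 20, 20, 0, 0, 0.05]

```text
time_s: 33.37
tcp_pos: [0.5895, 0.1932, 0.3032]
ee_rot: [[-0.103, -0.995, 0.005], [-0.995, 0.103, -0.0], [-0.0, -0.005, -1.0]]
wrist_force: [0.7, 0.7, 1.0]
gripper_width: 0.001
gripper_force: 0.0
```

Call:
drive_tool:
  rows:
    - [0, -25, 30, 20, 0, 0, 0.05]
    - [0, -25, 30, 10, 0, 0, 0.05]
    - [0, 0, 40, 0, 0, 0, 0]
    - [0, 0, 0, 0, 0, 0, 0]
    - [0, 0, 0, 0, 0, 0, 0]

```text
time_s: 33.78
tcp_pos: [0.5365, 0.2953, 0.3293]
ee_rot: [[0.003, -1.0, 0.0], [-1.0, -0.003, 0.001], [-0.001, -0.0, -1.0]]
wrist_force: [0.4, -0.1, 0.3]
gripper_width: 0.006
gripper_force: 0.0
```

```bash
python3 tabs.py;python3 st.py w10.png b2 b0
```

```text
top b1 12 [ 0.588 -0.006  0.21 ]
top b2 15 [0.575 0.153 0.21 ]
top b0 17 [0.57  0.293 0.21 ]
scene b1 10 [ 0.595 -0.006  0.208]
scene b2 12 [0.582 0.153 0.207]
scene b0 9 [0.579 0.292 0.208]
[0.53733066 0.29327506 0.32898255] [ 4.37551595e+01  1.82552535e+01  7.23781013e+00 -5.47345533e-03
 -7.89907043e+01 -4.37181110e+01]
b2 foot 2615 (array([602. , 149.4]), array([89.6, 99.6]), 81.65) 0.013222572271973654
 board 26 mid [599.5 154.2] yaw -57.7 len 8.2 z 0.14026277464918901
 tab 156 (array([574.7, 154.2]), array([ 5. , 15.8]), 84.26) [0.19486218 0.21304509]
 brass 450 (array([592.4, 151. ]), array([15.8, 50.7]), 82.38) 0.1882242260792743
b0 foot 2090 (array([598.7, 293.4]), array([88.1, 98.4]), 88.72) 0.013148626185141399
 board 731 mid [576.7 291.7] yaw 0.2 len 122.0 z 0.14107591752542006
 tab 163 (array([570.6, 294. ]), array([ 4.8, 14.8]), 88.7) [0.19462572 0.21293416]
 brass 454 (array([588.7, 298.2]), array([22.3, 50.4]), 83.43) 0.18805471637231833
  top edge y 0 [0.1377 0.1485]
  top edge y -60 [0.1408 0.1419]
  top edge y -45 [0.1411 0.1419]
  top edge y -30 [0.141  0.1419]
  top edge y -15 [0.1413 0.1527]
  top edge y 0 [0.1412 0.1546]
  top edge y 30 [0.1409 0.1422]
  top edge y 45 [0.141  0.1419]
  top edge y 60 [0.1411 0.1419]
```

Call:
drive_tool:
  rows:
    - [0, 15, -17, -20, 0, 0, 0]
    - [0, 15, -17, -38, 0, 0, 0]
    - [0, 0, 0, -33, 0, 0, 0]
    - [0, 0, 0, -16, 0, 0, 0]
    - [0, 0, 0, -4, 0, 0, 0]

```text
time_s: 34.35
tcp_pos: [0.5657, 0.2575, 0.2157]
ee_rot: [[-0.003, -1.0, -0.007], [-1.0, 0.003, -0.004], [0.004, 0.007, -1.0]]
wrist_force: [-0.4, 0.7, -1.0]
gripper_width: 0.003
gripper_force: 0.0
```

Call:
drive_tool:
  rows:
    - [0, 0.1, 9.5, 0, 0, 0, 0]
    - [0, 0.1, 9.5, 0, 0, 0, 0]
    - [0, 0.1, 9.5, 0, 0, 0, 0]
    - [0, 0.1, 9.5, 0, 0, 0, 0]
    - [0, 0.1, 9.5, 0, 0, 0, 0]

```text
time_s: 34.77
tcp_pos: [0.568, 0.3096, 0.2215]
ee_rot: [[0.0, -1.0, 0.002], [-1.0, -0.0, 0.002], [-0.002, -0.002, -1.0]]
wrist_force: [0.6, 0.6, -0.5]
gripper_width: 0.006
gripper_force: 0.0
```

Call:
drive_tool:
  rows:
    - [0, 0, 2, 0, 0, 0, 0]
    - [0, 0, -15, 0, 0, 0, 0]
    - [0, 0, -15, 30, 0, 0, 0]
    - [40, 0, -15, 35, 0, 0, 0]
    - [40, 0, 0, 0, 0, 0, 0]

```text
time_s: 35.18
tcp_pos: [0.5705, 0.264, 0.2939]
ee_rot: [[-0.0, -1.0, 0.014], [-1.0, 0.0, 0.006], [-0.006, -0.014, -1.0]]
wrist_force: [0.4, 0.7, 1.8]
gripper_width: 0.087
gripper_force: 0.0
```

Call:
drive_tool:
  rows:
    - [40, 0, 0, 0, 0, 0, 0]
    - [40, 0, 0, 0, 0, 0, 0]

```text
time_s: 35.35
tcp_pos: [0.5674, 0.2647, 0.2855]
ee_rot: [[-0.0, -1.0, 0.001], [-1.0, 0.0, 0.002], [-0.002, -0.001, -1.0]]
wrist_force: [-0.2, 0.5, -0.5]
gripper_width: 0.224
gripper_force: 0.0
```

```bash
python3 tabs.py; python3 -c "
from station import sense;s=sense();print(s['tcp_pos'],s['ee_rot'])"
```

```text
top b1 11 [ 0.588 -0.007  0.21 ]
top b2 15 [0.576 0.153 0.208]
top b0 0 
scene b1 10 [ 0.596 -0.005  0.207]
scene b2 14 [0.58  0.152 0.206]
scene b0 21 [0.595 0.319 0.205]
[0.56704148 0.26471424 0.28394468] [[ 1.04198816e-04 -9.99998529e-01 -1.71233266e-03]
 [-9.99999775e-01 -1.03064728e-04 -6.62380778e-04]
 [ 6.62203323e-04  1.71240129e-03 -9.99998315e-01]]
```

Call:
drive_tool:
  rows:
    - [40, 8.5, -8.2, -20, 0, 0, 0]
    - [40, 0, 0, -40, 0, 0, 0]
    - [40, 0, 0, -40, 0, 0, 0]
    - [40, 0, 0, -25, 0, 0, 0]
    - [40, 0, 0, -11, 0, 0, 0]

```text
time_s: 35.87
tcp_pos: [0.5732, 0.2551, 0.143]
ee_rot: [[-0.0, -1.0, -0.009], [-1.0, 0.001, -0.005], [0.005, 0.009, -1.0]]
wrist_force: [0.1, -0.4, 0.5]
gripper_width: 0.398
gripper_force: 0.0
```

Call:
drive_tool:
  rows:
    - [40, 0, 0, -4, 0, 0, 0]
    - [40, 0, 0, 0, 0, 0, 0]
    - [40, 0, 0, 0, 0, 0, 0]

```text
time_s: 36.12
tcp_pos: [0.5771, 0.2574, 0.1466]
ee_rot: [[0.001, -1.0, 0.003], [-1.0, -0.001, 0.001], [-0.001, -0.003, -1.0]]
wrist_force: [0.3, 1.2, -0.1]
gripper_width: 0.396
gripper_force: 0.0
```

Call:
drive_tool:
  rows:
    - [2, 0, 0, -2.5, 0, 0, 0]
    - [2, 0, 0, 0, 0, 0, 0]
    - [2, 0, 0, 0, 0, 0, 0]
    - [2, 0, 0, 0, 0, 0, 0]
    - [2, 0, 0, 0, 0, 0, 0]

```text
time_s: 36.53
tcp_pos: [0.5762, 0.2567, 0.1431]
ee_rot: [[0.0, -1.0, 0.001], [-1.0, -0.0, 0.001], [-0.001, -0.001, -1.0]]
wrist_force: [-0.5, -0.1, -0.2]
gripper_width: 0.109
gripper_force: 1.3
```

Call:
drive_tool:
  rows:
    - [2, 0, 0, 0, 0, 0, 0]
    - [2, 0, 0, 0, 0, 0, 0]
    - [2, 0, 0, 0, 0, 0, 0]
    - [2, 0, 0, 0, 0, 0, 0]

```text
time_s: 36.87
tcp_pos: [0.5763, 0.2568, 0.1429]
ee_rot: [[0.0, -1.0, 0.001], [-1.0, -0.0, 0.0], [-0.0, -0.001, -1.0]]
wrist_force: [-0.9, 0.2, 2.1]
gripper_width: 0.1
gripper_force: 30.0
```

Call:
drive_tool:
  rows:
    - [2, 0, 0, 5, 0, 0, 0]
    - [2, 0, 0, 5, 0, 0, 0]
    - [2, 0, 0, 5, 0, 0, 0]
    - [2, 0, 0, 4, 0, 0, 0]
    - [2, 0, 0, 0, 0, 0, 0]

```text
time_s: 37.28
tcp_pos: [0.5766, 0.2569, 0.1628]
ee_rot: [[0.0, -1.0, 0.002], [-1.0, -0.0, 0.001], [-0.001, -0.002, -1.0]]
wrist_force: [-0.5, -0.5, -0.6]
gripper_width: 0.098
gripper_force: 29.9
```

```bash
python3 hold.py
```

```text
[0.57661989 0.25686945 0.1627552 ] [-0.45824442 -0.4916757  -0.58110303] x range [ 8.4 27.1]
10 216 z [1.  1.7 2.5] y -0.0
14 126 z [0.9 1.6 2.1] y -0.0
18 129 z [1.2 1.6 2.1] y -0.6
22 124 z [1.1 1.6 2. ] y -0.0
26 370 z [ 1.6  2.5 12.7] y -0.1
```

Call:
drive_tool:
  rows:
    - [2, -5, 0, 0, 0, 0, 0]
    - [2, -10, 0, 0, 0, 0, 0]
    - [2, -10, 0, 0, 0, 0, 0]
    - [2, -10, 0, 0, 0, 0, 0]
    - [2, -10, 0, 0, 0, 0, 0]

```text
time_s: 37.75
tcp_pos: [0.5296, 0.2564, 0.1614]
ee_rot: [[0.0, -1.0, -0.0], [-1.0, -0.0, -0.0], [0.0, 0.0, -1.0]]
wrist_force: [0.5, 0.2, -1.0]
gripper_width: 0.097
gripper_force: 29.9
```

Call:
drive_tool:
  rows:
    - [2, -10, 0, 0, 0, 0, 0]
    - [2, -10, 0, 5, 0, 0, 0]
    - [2, -10, 0, 15, 0, 0, 0]
    - [2, -10, 0, 20, 0, 0, 0]
    - [2, -6, 0, 20, 0, 0, 0]

```text
time_s: 38.17
tcp_pos: [0.4833, 0.2563, 0.2223]
ee_rot: [[0.001, -1.0, -0.001], [-1.0, -0.001, -0.001], [0.001, 0.001, -1.0]]
wrist_force: [-0.8, 0.4, -0.2]
gripper_width: 0.1
gripper_force: 29.9
```

Call:
drive_tool:
  rows:
    - [2, -6.2, -35.3, 7.4, 0, 0, -0.105]
    - [2, -6.2, -35.3, 7.4, 0, 0, -0.105]
    - [2, -6.2, -35.3, 7.4, 0, 0, -0.105]
    - [2, -6.2, -35.3, 7.4, 0, 0, -0.105]
    - [2, -6.2, -35.3, 7.4, 0, 0, -0.105]

```text
time_s: 38.58
tcp_pos: [0.4528, 0.0788, 0.2594]
ee_rot: [[-0.505, -0.863, 0.001], [-0.863, 0.505, 0.0], [-0.001, -0.001, -1.0]]
wrist_force: [0.8, -1.6, -0.9]
gripper_width: 0.101
gripper_force: 29.9
```

Call:
drive_tool:
  rows:
    - [2, -6.2, -35.3, 7.4, 0, 0, -0.105]
    - [2, -6.2, -35.3, 7.4, 0, 0, -0.105]
    - [2, -6.2, -35.3, 7.4, 0, 0, -0.105]
    - [2, -6.2, -35.3, 7.4, 0, 0, -0.105]
    - [2, 0.5, -36.8, 0, 0, 0, -0.078]

```text
time_s: 39.0
tcp_pos: [0.4287, -0.0991, 0.2905]
ee_rot: [[-0.855, -0.518, 0.005], [-0.518, 0.855, 0.0], [-0.004, -0.002, -1.0]]
wrist_force: [1.5, 0.5, -0.1]
gripper_width: 0.101
gripper_force: 29.9
```

Call:
drive_tool:
  rows:
    - [2, 0.5, -36.8, 0, 0, 0, -0.078]
    - [2, 0.5, -36.8, 0, 0, 0, -0.078]
    - [2, 0.5, -36.8, 0, 0, 0, -0.078]
    - [2, 0.5, -36.8, 0, 0, 0, -0.078]
    - [2, 0.5, -36.8, 0, 0, 0, -0.078]

```text
time_s: 39.42
tcp_pos: [0.4315, -0.2832, 0.2888]
ee_rot: [[-0.988, -0.153, 0.001], [-0.153, 0.988, -0.0], [-0.001, -0.0, -1.0]]
wrist_force: [-0.3, 0.8, -0.3]
gripper_width: 0.1
gripper_force: 29.9
```

Call:
drive_tool:
  rows:
    - [2, 0, 0, -35, 0, 0, 0]
    - [2, 0, 0, -40, 0, 0, 0]
    - [2, 0, 0, -40, 0, 0, 0]
    - [2, 0, 0, -30, 0, 0, 0]
    - [2, 0, 0, -15, 0, 0, 0]

```text
time_s: 39.83
tcp_pos: [0.4294, -0.2807, 0.1245]
ee_rot: [[-0.988, -0.156, -0.006], [-0.156, 0.988, 0.003], [0.006, 0.004, -1.0]]
wrist_force: [-0.9, -0.3, -0.7]
gripper_width: 0.101
gripper_force: 29.9
```

Call:
drive_tool:
  rows:
    - [2, 0, 0, -8, 0, 0, 0]
    - [2, 0, 0, 0, 0, 0, 0]
    - [2, 0, 0, 0, 0, 0, 0]

```text
time_s: 40.08
tcp_pos: [0.433, -0.2819, 0.1211]
ee_rot: [[-0.987, -0.158, 0.001], [-0.158, 0.987, -0.001], [-0.001, -0.001, -1.0]]
wrist_force: [0.6, -0.3, -1.1]
gripper_width: 0.102
gripper_force: 29.9
```

```bash
python3 tgt.py -38 23; python3 hold.py
```

```text
delta [0.3 0.9] z 0.12111142735037729 tooly deg 99.08 40.0833
[ 0.43295297 -0.28194939  0.12111143] [ 0.6373433  -0.25194446 -1.07861487] x range [ 8.5 27.2]
10 217 z [0.9 1.5 2.4] y -0.3
14 120 z [0.9 1.4 1.9] y 0.2
18 130 z [0.9 1.4 1.9] y -0.0
22 125 z [1.1 1.4 2. ] y 0.2
26 372 z [ 1.4  2.3 12.1] y 0.2
```

Call:
drive_tool:
  rows:
    - [2, 0.3, 0.9, -8, 0, 0, 0]
    - [2, 0, 0, -12, 0, 0, 0]
    - [2, 0, 0, -12, 0, 0, 0]
    - [2, 0, 0, -9, 0, 0, 0]
    - [2, 0, 0, -5, 0, 0, 0]

```text
time_s: 40.55
tcp_pos: [0.4325, -0.2809, 0.0736]
ee_rot: [[-0.988, -0.157, -0.0], [-0.157, 0.988, 0.0], [0.0, 0.0, -1.0]]
wrist_force: [-0.3, 0.6, 0.1]
gripper_width: 0.097
gripper_force: 29.9
```

Call:
drive_tool:
  rows:
    - [2, 0, 0, -3, 0, 0, 0]
    - [2, 0, 0, -1, 0, 0, 0]
    - [2, 0, 0, 0, 0, 0, 0]

```text
time_s: 40.8
tcp_pos: [0.4328, -0.2811, 0.0703]
ee_rot: [[-0.988, -0.157, 0.0], [-0.157, 0.988, -0.0], [-0.0, -0.0, -1.0]]
wrist_force: [-0.0, 0.7, -1.2]
gripper_width: 0.1
gripper_force: 29.9
```

Call:
drive_tool:
  rows:
    - [35, 0, 0, -1, 0, 0, 0]
    - [35, 0, 0, 0, 0, 0, 0]
    - [35, 0, 0, 0, 0, 0, 0]
    - [35, 0, 0, 10, 0, 0, 0]
    - [35, 0, 0, 30, 0, 0, 0]

```text
time_s: 41.22
tcp_pos: [0.4299, -0.28, 0.1066]
ee_rot: [[-0.988, -0.156, -0.008], [-0.156, 0.988, 0.003], [0.008, 0.004, -1.0]]
wrist_force: [0.8, 0.1, -0.3]
gripper_width: 0.328
gripper_force: 0.0
```

Call:
drive_tool:
  rows:
    - [35, 0, 0, 40, 0, 0, 0]
    - [35, 0, 0, 40, 0, 0, 0]
    - [35, -25, 0, 40, 0, 0, 0]
    - [35, -25, 0, 30, 0, 0, 0]
    - [35, 0, 0, 0, 0, 0, 0]

```text
time_s: 41.63
tcp_pos: [0.3851, -0.2822, 0.2625]
ee_rot: [[-0.988, -0.157, 0.012], [-0.157, 0.988, -0.006], [-0.011, -0.008, -1.0]]
wrist_force: [-0.0, 0.3, 0.5]
gripper_width: 0.348
gripper_force: 0.0
```

Call:
drive_tool:
  rows:
    - [0, 0, 0, 0, 0, 0, 0]
    - [0, 0, 0, 0, 0, 0, 0]

```text
time_s: 41.8
tcp_pos: [0.3852, -0.2809, 0.2549]
ee_rot: [[-0.988, -0.157, 0.001], [-0.157, 0.988, 0.0], [-0.001, -0.0, -1.0]]
wrist_force: [-0.7, -0.2, -0.2]
gripper_width: 0.273
gripper_force: 0.0
```

```bash
python3 inb.py w11.png
```

```text
[ 0.38519606 -0.28085588  0.25488174] 0.2727716870146643 [-1.65255828e+01  6.81067369e+00 -1.83164232e+01 -2.46606558e-02
 -6.48078550e+01 -6.44467503e+01] 41.8
-81 413 cx [-63.1 -21. ] cy [-84.1 -76.4 -74.4] Zmax 68.9
   cx -60 top z 67.8 cy -77.4
   cx -45 top z 68.3 cy -76.5
   cx -30 top z 68.0 cy -76.1
-29 533 cx [-65.5  -2.6] cy [-33.9 -26.9 -24.1] Zmax 84.5
   cx -60 top z 68.0 cy -27.9
   cx -45 top z 68.0 cy -27.3
   cx -30 top z 68.1 cy -27.2
23 559 cx [-65.4  63.3] cy [17.6 22.6 27.1] Zmax 106.6
   cx -60 top z 67.9 cy 22.1
   cx -45 top z 68.4 cy 22.6
   cx -30 top z 68.3 cy 21.4
   cx 45 top z 68.2 cy 23.2
   cx 60 top z 68.1 cy 23.7
```

Call:
drive_tool:
  rows:
    - [0, 5.6, 35.1, 3.8, 0, 0, 0.124]
    - [0, 5.6, 35.1, 3.8, 0, 0, 0.124]
    - [0, 5.6, 35.1, 3.8, 0, 0, 0.124]
    - [0, 5.6, 35.1, 3.8, 0, 0, 0.124]
    - [0, 5.6, 35.1, 3.8, 0, 0, 0.124]

```text
time_s: 42.27
tcp_pos: [0.4133, -0.1039, 0.2722]
ee_rot: [[-0.708, -0.706, -0.003], [-0.706, 0.708, -0.0], [0.003, 0.002, -1.0]]
wrist_force: [0.4, 0.7, -0.9]
gripper_width: 0.004
gripper_force: 0.0
```

Call:
drive_tool:
  rows:
    - [0, 5.6, 35.1, 3.8, 0, 0, 0.124]
    - [0, 5.6, 35.1, 3.8, 0, 0, 0.124]
    - [0, 5.6, 35.1, 3.8, 0, 0, 0.124]
    - [0, 19.8, 31.8, 0, 0, 0, 0.042]
    - [0, 19.8, 31.8, 0, 0, 0, 0.042]

```text
time_s: 42.68
tcp_pos: [0.4699, 0.0656, 0.284]
ee_rot: [[-0.327, -0.945, -0.002], [-0.945, 0.327, -0.001], [0.001, 0.001, -1.0]]
wrist_force: [1.0, 0.4, -0.3]
gripper_width: 0.004
gripper_force: 0.0
```

Call:
drive_tool:
  rows:
    - [0, 19.8, 31.8, 0, 0, 0, 0.042]
    - [0, 19.8, 31.8, 0, 0, 0, 0.042]
    - [0, 19.8, 31.8, 0, 0, 0, 0.042]
    - [0, 19.8, 31.8, 0, 0, 0, 0.042]
    - [0, 19.8, 31.8, 0, 0, 0, 0.042]

```text
time_s: 43.1
tcp_pos: [0.5695, 0.2244, 0.2824]
ee_rot: [[-0.124, -0.992, -0.003], [-0.992, 0.124, -0.002], [0.003, 0.003, -1.0]]
wrist_force: [0.2, 0.1, 0.7]
gripper_width: 0.007
gripper_force: 0.0
```

Call:
drive_tool:
  rows:
    - [0, 19.8, 31.8, 0, 0, 0, 0.042]
    - [0, 19.8, 31.8, 0, 0, 0, 0.042]
    - [0, 19.8, 31.8, 0, 0, 0, 0.042]
    - [0, 0, 0, 0, 0, 0, 0]
    - [0, 0, 0, 0, 0, 0, 0]

```text
time_s: 43.52
tcp_pos: [0.6284, 0.3197, 0.2796]
ee_rot: [[0.001, -1.0, -0.006], [-1.0, -0.001, -0.004], [0.004, 0.006, -1.0]]
wrist_force: [0.8, -0.2, -0.4]
gripper_width: 0.006
gripper_force: 0.0
```

Call:
drive_tool:
  rows:
    - [0, 0, 0, -28, 0, 0, 0]
    - [0, 0, 0, -22, 0, 0, 0]
    - [0, 0, 0, -8, 0, 0, 0]
    - [0, 0, 0, -3, 0, 0, 0]
    - [0, 0, 0, 0, 0, 0, 0]

```text
time_s: 43.93
tcp_pos: [0.6282, 0.3171, 0.2235]
ee_rot: [[-0.001, -1.0, -0.001], [-1.0, 0.001, -0.001], [0.001, 0.001, -1.0]]
wrist_force: [-0.1, -0.8, 0.9]
gripper_width: 0.001
gripper_force: 0.0
```

Call:
drive_tool:
  rows:
    - [0, -7.5, 0, 0, 0, 0, 0]
    - [0, -7.5, 0, 0, 0, 0, 0]
    - [0, -7.5, 0, 0, 0, 0, 0]
    - [0, -7.5, 0, 0, 0, 0, 0]
    - [0, -7, 0, 0, 0, 0, 0]

```text
time_s: 44.35
tcp_pos: [0.593, 0.3165, 0.2257]
ee_rot: [[-0.0, -1.0, 0.007], [-1.0, 0.0, -0.001], [0.001, -0.007, -1.0]]
wrist_force: [11.6, -7.9, -1.7]
gripper_width: 0.004
gripper_force: 5.6
```

Call:
drive_tool:
  rows:
    - [0, 0, 0, 0, 0, 0, 0]
    - [0, 15, 0, 0, 0, 0, 0]
    - [0, 0, 0, 20, 0, 0, 0]
    - [0, 0, 0, 40, 0, 0, 0]
    - [0, -25, -10, 20, 0, 0, 0]

```text
time_s: 44.77
tcp_pos: [0.5841, 0.3091, 0.3065]
ee_rot: [[-0.001, -1.0, 0.005], [-1.0, 0.001, 0.001], [-0.001, -0.005, -1.0]]
wrist_force: [1.3, 1.1, 2.8]
gripper_width: 0.007
gripper_force: 0.0
```

Call:
drive_tool:
  rows:
    - [0, -38, -10, 0, 0, 0, 0]
    - [0, -38, -10, 0, 0, 0, 0]
    - [0, -38, -10, 0, 0, 0, 0]
    - [0, -20, -30, 0, 0, 0, 0]
    - [0, 0, 0, 0, 0, 0, 0]

```text
time_s: 45.18
tcp_pos: [0.4422, 0.2439, 0.3053]
ee_rot: [[0.0, -1.0, -0.001], [-1.0, -0.0, 0.0], [-0.0, 0.001, -1.0]]
wrist_force: [-0.6, 0.9, 0.9]
gripper_width: 0.004
gripper_force: 0.0
```

```bash
python3 tabs.py; python3 - <<'E'
from h import *
for n in('top','scene'):
    c=capture(n);W=cloud(c);X,Y,Z=np.moveaxis(W,-1,0);np.savez(n+'3.npz',W=W,f=c['frame'])
    for d in masks_of('eraser',c)[:2]: print(n,d['p'],d['xy'],np.nanmedian(W[d['region']],0))
    for a,b in((.01,.03),(.045,.07)):
        m=(X>.35)&(X<.53)&(abs(Y-.03)<.12)&(Z>a)&(Z<b);print(m.sum(),rect(W[m][:,:2]) if m.sum()>5 else '')
s=sense();print(s['tcp_pos'],s['ee_rot'])
E
```

```text
top b1 11 [ 0.588 -0.007  0.209]
top b2 15 [0.575 0.153 0.21 ]
top b0 17 [0.571 0.293 0.207]
scene b1 10 [ 0.595 -0.006  0.207]
scene b2 11 [0.581 0.153 0.208]
scene b0 14 [0.575 0.293 0.21 ]
top 0.9 [259.7, 232.4] [0.44675931 0.03512594 0.02338405]
305 (array([446.7,  35.9]), array([44. , 99.4]), 74.07)
132 (array([447.1,  35.9]), array([15.9, 78.7]), 74.11)
scene 0.98 [248.5, 189.6] [0.46521874 0.03731047 0.02195377]
228 (array([449.2,  33.9]), array([ 45.6, 103.2]), 73.88)
114 (array([450.6,  34.3]), array([15.7, 79. ]), 73.55)
[0.44786338 0.24842772 0.30376971] [[-1.12354798e-03 -9.99999359e-01  1.37465518e-04]
 [-9.99999356e-01  1.12356984e-03  1.59048268e-04]
 [-1.59202618e-04 -1.37286731e-04 -9.99999978e-01]]
```

All keepers are shut and the eraser hasn't moved. Next, go to the eraser and check from close by.

Call:
drive_tool:
  rows:
    - [55, 0, -19.3, -5, 0, 0, 0.117]
    - [55, 0, -19.3, -5, 0, 0, 0.117]
    - [55, 0, -19.3, -5, 0, 0, 0.117]
    - [55, 0, -19.3, -5, 0, 0, 0.117]
    - [55, 0, -19.3, -5, 0, 0, 0.117]

```text
time_s: 45.9
tcp_pos: [0.4479, 0.1509, 0.278]
ee_rot: [[0.556, -0.831, -0.001], [-0.831, -0.556, -0.001], [0.0, 0.001, -1.0]]
wrist_force: [-0.3, -0.2, -0.2]
gripper_width: 0.302
gripper_force: 0.0
```

Call:
drive_tool:
  rows:
    - [55, 0, -19.3, -5, 0, 0, 0.117]
    - [55, 0, -19.3, -5, 0, 0, 0.117]
    - [55, 0, -19.3, -5, 0, 0, 0.117]
    - [55, 0, -19.3, -5, 0, 0, 0.117]
    - [55, 0, -19.3, -5, 0, 0, 0.117]

```text
time_s: 46.32
tcp_pos: [0.448, 0.0542, 0.2532]
ee_rot: [[0.923, -0.386, -0.001], [-0.386, -0.923, -0.0], [-0.0, 0.001, -1.0]]
wrist_force: [-0.1, -0.6, 0.1]
gripper_width: 0.542
gripper_force: 0.0
```

Call:
drive_tool:
  rows:
    - [55, 0, -19.3, -5, 0, 0, 0.117]
    - [55, 0, 0, 0, 0, 0, 0]
    - [55, 0, 0, 0, 0, 0, 0]

```text
time_s: 46.57
tcp_pos: [0.4479, 0.0351, 0.2483]
ee_rot: [[0.959, -0.285, -0.001], [-0.285, -0.959, -0.001], [-0.001, 0.001, -1.0]]
wrist_force: [-0.1, 0.3, -0.2]
gripper_width: 0.554
gripper_force: 0.0
```

```bash
cat > er.py <<'E'
from h import *
c,W,s=wrist();X,Y,Z=np.moveaxis(W,-1,0);R=np.array(s['ee_rot']);print(s['tcp_pos'],'tooly',np.degrees(np.arctan2(R[1,1],R[0,1])),s['time_s'])
for d in masks_of('eraser',c)[:2]: print(d['p'],d['xy'],np.nanmedian(W[d['region']],0))
for a,b in((.015,.03),(.05,.065)):
    m=(X>.35)&(X<.53)&(abs(Y-.03)<.12)&(Z>a)&(Z<b);print(m.sum(),rect(W[m][:,:2]) if m.sum()>5 else '')
E
python3 er.py
```

```text
[0.44789571 0.03511932 0.24832168] tooly -106.54385908332085 46.5667
0.58 [260.9, 163.6] [0.4526748  0.03343525 0.02342885]
0.39 [471.8, 92.5] [ 0.47267851 -0.2718632   0.05788307]
1734 (array([448.4,  35. ]), array([44. , 98.9]), 73.69)
899 (array([448.2,  35.5]), array([15.2, 78.4]), 73.74)
```

Still at (448,35), aligned. Descend and grip.

Call:
drive_tool:
  rows:
    - [55, 0, 0, -40, 0, 0, 0]
    - [55, 0, 0, -40, 0, 0, 0]
    - [55, 0, 0, -40, 0, 0, 0]
    - [55, 0, 0, -38, 0, 0, 0]
    - [55, 0, 0, -25, 0, 0, 0]

```text
time_s: 47.08
tcp_pos: [0.4462, 0.036, 0.0631]
ee_rot: [[0.96, -0.281, -0.003], [-0.281, -0.96, -0.001], [-0.003, 0.002, -1.0]]
wrist_force: [-0.2, -0.9, 0.2]
gripper_width: 0.551
gripper_force: 0.0
```

Call:
drive_tool:
  rows:
    - [55, 0, 0, -14, 0, 0, 0]
    - [55, 0, 0, 0, 0, 0, 0]
    - [8, 0, 0, 0, 0, 0, 0]
    - [8, 0, 0, 0, 0, 0, 0]
    - [8, 0, 0, 0, 0, 0, 0]

```text
time_s: 47.5
tcp_pos: [0.4486, 0.0364, 0.0532]
ee_rot: [[0.96, -0.281, 0.003], [-0.281, -0.96, 0.001], [0.003, -0.002, -1.0]]
wrist_force: [-0.0, 0.1, -0.3]
gripper_width: 0.402
gripper_force: 0.0
```

Call:
drive_tool:
  rows:
    - [8, 0, 0, 0, 0, 0, 0]
    - [8, 0, 0, 0, 0, 0, 0]
    - [8, 0, 0, 0, 0, 0, 0]
    - [8, 0, 0, 0, 0, 0, 0]
    - [8, 0, 0, 0, 0, 0, 0]

```text
time_s: 47.92
tcp_pos: [0.4476, 0.0356, 0.0525]
ee_rot: [[0.96, -0.281, 0.001], [-0.281, -0.96, 0.0], [0.001, -0.001, -1.0]]
wrist_force: [-1.0, 0.7, 6.5]
gripper_width: 0.179
gripper_force: 30.0
```

Call:
drive_tool:
  rows:
    - [8, 0, 0, 20, 0, 0, 0]
    - [8, 0, 0, 35, 0, 0, 0]
    - [8, 0, 0, 40, 0, 0, 0]
    - [8, 0, -10, 35, 0, 0, 0]
    - [8, 2, -30, 18, 0, 0, 0.063]

```text
time_s: 48.33
tcp_pos: [0.4514, -0.0029, 0.2043]
ee_rot: [[0.977, -0.214, 0.008], [-0.214, -0.977, 0.002], [0.008, -0.004, -1.0]]
wrist_force: [1.7, 0.4, -0.7]
gripper_width: 0.183
gripper_force: 30.0
```

Call:
drive_tool:
  rows:
    - [8, 2.2, -37, 0, 0, 0, 0.063]
    - [8, 2.2, -37, 0, 0, 0, 0.063]
    - [8, 2.2, -37, 0, 0, 0, 0.063]
    - [8, 2.2, -37, 0, 0, 0, 0.063]
    - [8, 2.2, -37, 0, 0, 0, 0.063]

```text
time_s: 48.75
tcp_pos: [0.4596, -0.1911, 0.1995]
ee_rot: [[0.995, 0.096, -0.0], [0.096, -0.995, 0.001], [-0.0, -0.001, -1.0]]
wrist_force: [0.3, -0.3, -0.6]
gripper_width: 0.18
gripper_force: 30.0
```

Call:
drive_tool:
  rows:
    - [8, 2.2, -37, 0, 0, 0, 0.063]
    - [8, 0, 0, -30, 0, 0, 0]
    - [8, 0, 0, -30, 0, 0, 0]
    - [8, 0, 0, -20, 0, 0, 0]
    - [8, 0, 0, 0, 0, 0, 0]

```text
time_s: 49.17
tcp_pos: [0.4585, -0.226, 0.115]
ee_rot: [[0.988, 0.153, -0.011], [0.153, -0.988, 0.003], [-0.01, -0.005, -1.0]]
wrist_force: [-1.0, 0.3, -2.1]
gripper_width: 0.178
gripper_force: 30.0
```

Call:
drive_tool:
  rows:
    - [8, 0, 0, 0, 0, 0, 0]
    - [8, 0, 0, 0, 0, 0, 0]

```text
time_s: 49.33
tcp_pos: [0.4635, -0.2267, 0.121]
ee_rot: [[0.988, 0.156, 0.002], [0.156, -0.988, -0.001], [0.002, 0.001, -1.0]]
wrist_force: [-0.2, -0.5, 0.1]
gripper_width: 0.181
gripper_force: 30.0
```

```bash
python3 tgt.py 0 72
```

```text
delta [-0.4 -0. ] z 0.12099101682805222 tooly deg -81.01 49.3333
```

Call:
drive_tool:
  rows:
    - [8, -0.4, 0, -15, 0, 0, 0]
    - [8, 0, 0, -13, 0, 0, 0]
    - [8, 0, 0, -10, 0, 0, 0]
    - [8, 0, 0, -6, 0, 0, 0]
    - [8, 0, 0, -3, 0, 0, 0]

```text
time_s: 49.75
tcp_pos: [0.4624, -0.2264, 0.0729]
ee_rot: [[0.988, 0.156, 0.001], [0.156, -0.988, -0.0], [0.001, 0.0, -1.0]]
wrist_force: [0.1, 0.1, -1.5]
gripper_width: 0.182
gripper_force: 30.0
```

Call:
drive_tool:
  rows:
    - [8, 0, 0, -1, 0, 0, 0]
    - [8, 0, 0, 0, 0, 0, 0]
    - [35, 0, 0, 0, 0, 0, 0]
    - [35, 0, 0, 0, 0, 0, 0]
    - [35, 0, 0, 0, 0, 0, 0]

```text
time_s: 50.17
tcp_pos: [0.4625, -0.2266, 0.0723]
ee_rot: [[0.988, 0.156, 0.001], [0.156, -0.988, -0.0], [0.001, 0.0, -1.0]]
wrist_force: [-1.0, 0.0, 0.2]
gripper_width: 0.313
gripper_force: 0.0
```

Call:
drive_tool:
  rows:
    - [35, 0, 0, 10, 0, 0, 0]
    - [35, 0, 0, 30, 0, 0, 0]
    - [35, 0, 0, 40, 0, 0, 0]
    - [35, 0, 0, 40, 0, 0, 0]
    - [35, -20, 20, 40, 0, 0, 0]

```text
time_s: 50.58
tcp_pos: [0.4478, -0.2111, 0.2295]
ee_rot: [[0.988, 0.155, 0.005], [0.155, -0.988, -0.003], [0.004, 0.003, -1.0]]
wrist_force: [1.2, 0.3, 1.3]
gripper_width: 0.349
gripper_force: 0.0
```

Call:
drive_tool:
  rows:
    - [35, -10, 40, 10, 0, 0, 0]
    - [35, -10, 40, 0, 0, 0, 0]
    - [35, -10, 40, 0, 0, 0, 0]
    - [35, 0, 40, 0, 0, 0, 0]
    - [35, 0, 40, 0, 0, 0, 0]

```text
time_s: 51.0
tcp_pos: [0.4143, -0.0088, 0.2371]
ee_rot: [[0.988, 0.155, 0.003], [0.155, -0.988, 0.001], [0.003, -0.0, -1.0]]
wrist_force: [1.6, -0.3, -0.3]
gripper_width: 0.349
gripper_force: 0.0
```

Call:
drive_tool:
  rows:
    - [35, 0, 40, 0, 0, 0, 0]
    - [35, 0, 40, 0, 0, 0, 0]
    - [35, 0, 0, 0, 0, 0, 0]
    - [35, 0, 0, 0, 0, 0, 0]

```text
time_s: 51.33
tcp_pos: [0.4152, 0.0717, 0.2365]
ee_rot: [[0.987, 0.16, 0.001], [0.16, -0.987, 0.001], [0.001, -0.0, -1.0]]
wrist_force: [0.0, -0.3, -0.5]
gripper_width: 0.349
gripper_force: 0.0
```

```bash
python3 tabs.py; python3 - <<'E'
from h import *
c=capture('top');W=cloud(c);f=c['frame'];save('top9.png',cv2.resize(f[60:300,90:450],(800,533)))
C=np.array([474.4,-297.8]);a=np.radians(9);u=np.array([np.cos(a),np.sin(a)]);v=np.array([-u[1],u[0]])
q=W[...,:2]*1000-C;cx=q@u;cy=q@v;Z=W[...,2]*1000
for s0,w,lo,hi in((-81,14,50,115),(-29,14,50,115),(23,14,50,115),(72,28,36,50),(72,28,65,90)):
    m=(abs(cx)<72)&(abs(cy-s0)<w)&(Z>lo)&(Z<hi);print(s0,m.sum(),np.percentile(cx[m],[2,98]).round(),np.percentile(cy[m],[2,98]).round(),np.percentile(Z[m],[10,50,98]).round(1))
for l in('jar','cakebox','mug'):
    d=masks_of(l,c)
    if d:print(l,d[0]['p'],np.nanmedian(W[d[0]['region']],0).round(3))
print(sense()['time_s'],sense()['tcp_pos'])
E
```

```text
top b1 12 [ 0.588 -0.006  0.209]
top b2 15 [0.575 0.153 0.211]
top b0 17 [0.57  0.293 0.207]
scene b1 10 [ 0.596 -0.006  0.207]
scene b2 11 [0.582 0.153 0.209]
scene b0 14 [0.576 0.293 0.208]
-81 235 [-60.  64.] [-83. -73.] [ 54.5  65.  106.1]
-29 218 [-62.  59.] [-33. -22.] [ 55.3  64.6 106.3]
23 210 [-62.  62.] [20. 30.] [ 55.5  65.3 105.4]
72 268 [-49.  48.] [52. 95.] [38.1 41.5 47.7]
72 148 [-38.  37.] [66. 82.] [71.3 75.1 79.8]
jar 0.64 [0.737 0.146 0.118]
cakebox 0.82 [0.525 0.461 0.07 ]
mug 0.7 [0.362 0.437 0.033]
51.6333 [0.41524709 0.06858701 0.23573657]
```

View pics/top9.png

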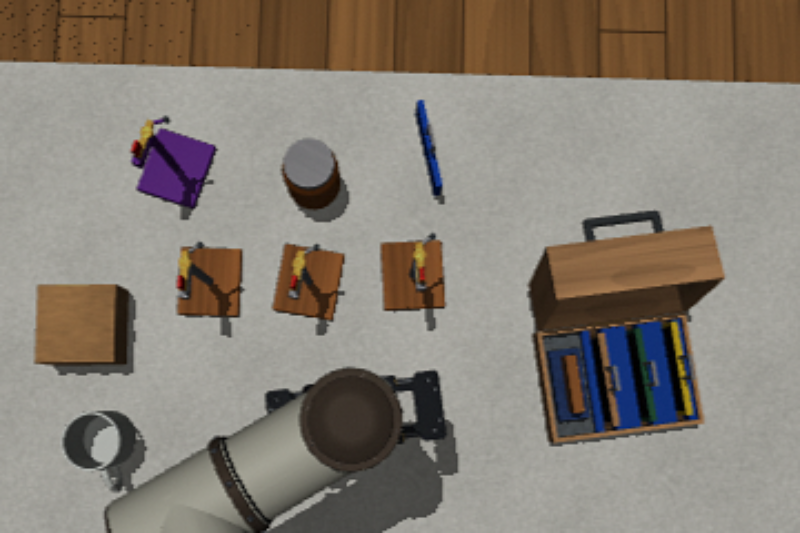

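The top view shows the three boards in their slots (columns 610, 645 and 682), the eraser flat in the grey compartment at (570,385), and the lid open. All keepers are shut along their hooks, and the jar, cake box and mug are where they started. Handing in.

```bash
python3 -c "
from station import finish_job;print(finish_job())"
```

```text
the job is handed in; nothing more can be done
None
```

The job is handed in at about 52 s of robot time: lid back on its stop, all three boards upright and fully down in their own slots (the yellow one needed a second grip after first tilting on the rear wall), eraser flat in the grey compartment, all keepers shut, and the jar, cake box and mug where they were.

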